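# Load, lock and switch on the bench charging dock

### The arm

A 6-joint arm with a two-finger parallel gripper is mounted at the origin on the work surface. World frame = base frame: x ahead of the robot, y to its left, z up, the work surface at z = 0. Lengths are in m, angles in rad, forces in N, time in s.
With the tool pointing down it reaches from about 0.375 to 0.9 m from the base axis. Payload 3.1 kg.
Tool frame: the origin (TCP) lies midway between the tips of the shut fingers; the grasp point (between the pads) lies pinch_z behind it (pinch_z is the distance from the TCP to the grasp point, in m); y points along the fingers, z is the direction in which the jaws open and shut, and the axes are right-handed (so a half turn about y gives the same grasp; the last joint's range is limited). The gripper opens to 87 mm and grips with 3 to 60 N. Pads are 19 mm wide; open, the fingers measure 117 mm over their backs; the gripper's body (75 mm by 190 mm) begins 51 mm behind the grasp point.
Start: joints at [1.127, 0.527, 1.433, -0, 1.181, -0.178], TCP at [0.164, 0.603, 0.223] pointing down, gripper open.
Joint ranges: [-3.08, 3.08], [-0.75, 2.2], [0.22, 2.44], [-1.43, 4.57], [0, 2.65], [-2.85, 2.85]. Speed limits (rad/s): [2.79, 2.79, 3.14, 3.14, 3.14, 3.14].

### API

Orientations are given as a unit quaternion [x, y, z, w].
In Python, from rig import get_obs, camera, hand_in, pinch_z gives the robot as it stands. The module is installed in compiled form; this text tells all that it offers.
- The arm moves only by the tool arm_command, never from a script. Its argument "plan" is a list of rows, each a list of 2 entries, a list of its own where there are three numbers: the shift along the world's x, y, z in units of 25 mm (1.0 is 25 mm), then the turn about the world's z in units of 5 degrees (1.0 is 5 degrees). A call has 1 to 5 rows; each row is the pose to reach, as a shift and turn from the pose commanded when the call began; what a row does not reach only later rows make up. A row lasts 1/10 s, in which the tool goes at most 50 mm and 8.59 degrees, less where a joint would pass 70% of its speed; a pose out of reach is approached as far as the arm can. A call with a gripper value outside its range is refused whole. "fingers" is the opening, from -1 (shut) to 1 (fully open), set as the call begins (left out, the last holds). The fingers move at their own pace and stop on an object; "force" is the grip in N (left out, the last holds). Time passes only in rows, so rows that repeat a pose let the fingers close. It gives the time, the measured TCP pose, the force and the opening at its end, in the units of the state.
- get_obs(): the state, without advancing time (a new reading comes with each control period).
- camera(name): name is "scene" or "top"; returns a dict with "pixels" (384x512x3 uint8, red, green, blue), "camera_matrix" (3x3 intrinsics, pixels), "distortion" ([k1, k2, p1, p2, k3] as OpenCV has them; the pictures are not rectified), "R" (3x3) and "t" (3): a world point X has camera coordinates R X + t. Camera axes: x right, y down, z forward; pixel columns grow to the right and rows downward; lengths in m; the calibration is good to about 2 mm. A picture is of the moment at which its call begins. There is no depth.
- hand_in(): hands the job in, once; it reports no verdict.
The state is a dict: "time": time; "q": joint angles; "joint_velocities": joint speeds; "joint_torque": joint torques, N m; "position": TCP position; "tool_rot": TCP orientation; "ft_force": force on the tool from outside, world axes, zero at the start; "moment": the same for the moment, N m; "grip_width": finger opening in m.
Only numpy, scipy, OpenCV 4.12 (cv2) and the standard library are available. Lean on these libraries where they do the work, as an engineer would, in place of code of your own. Each camera call takes 0.05 s, during which the arm holds its last target.

### The job

Put the loose battery packs on charge: flip the isolator toggle off, lay every pack down in a pocket of its own in the dock, then press on the flat board and drag it fully home over them, and push the steel lock pin through the hole in the dock's side all the way into the board's edge. Only then flip the toggle back on until it snaps over. Leave the reel, screwdriver and mug where they are.

Things in the scene. Friction and masses are not known exactly. Their poses are not given: they have to be found in the camera images.
- dock: Fixed brown fibreboard charging dock on the bench, 222 mm long (x) by 196 mm wide (y) and 64 mm high; origin: centre of its underside; x runs from its open loading end (nearest the robot) to its end wall, z up. At the loading end are four pockets side by side with aluminium walls; behind them lies a flat sliding board between two side rails.
- pocket0 (a point): Pocket 0 of the dock: centre of its floor (8 mm above the bench). 56 mm long (dock x) by 35 mm wide (dock y); its walls rise 12 mm above its floor. Pockets are 40 mm apart along dock y. Any pack may go in any pocket, one each, long way along dock x, either end first, on any long side.
- pocket1 (a point): Pocket 1 of the dock: centre of its floor (8 mm above the bench). 56 mm long (dock x) by 35 mm wide (dock y); its walls rise 12 mm above its floor. Pockets are 40 mm apart along dock y. Any pack may go in any pocket, one each, long way along dock x, either end first, on any long side.
- pocket2 (a point): Pocket 2 of the dock: centre of its floor (8 mm above the bench). 56 mm long (dock x) by 35 mm wide (dock y); its walls rise 12 mm above its floor. Pockets are 40 mm apart along dock y. Any pack may go in any pocket, one each, long way along dock x, either end first, on any long side.
- pocket3 (a point): Pocket 3 of the dock: centre of its floor (8 mm above the bench). 56 mm long (dock x) by 35 mm wide (dock y); its walls rise 12 mm above its floor. Pockets are 40 mm apart along dock y. Any pack may go in any pocket, one each, long way along dock x, either end first, on any long side.
- board (a joint): Slide of the dock's flat fibreboard cover board, m: 0 = fully open (up against the end wall), 0.098 = fully home over the pockets (stop). It moves along the dock's -x. About 1.5 N of sliding friction; stays where it is left. Open, its front edge stands 24 mm behind the pockets' back ends.
- board_top (a point): Centre of the board's flat top (64 mm above the bench, flush with rails and end wall), marked by a thin black rubber patch 50 x 80 mm; moves with the board. Axes as the dock's. The board is 100 mm (x) by 160 mm (y), 22 mm thick, and can be moved by pressing on its top and dragging. Its underside clears seated packs by 4 mm.
- lock_hole (a point): Mouth of the lock hole, in a small steel plate on the outer face of the dock's -y side rail, 53 mm above the bench; centre of the hole at the plate's outer face. Axes as the dock's: the pin goes in along dock +y. Hole 12 mm wide with a 2 mm chamfer; it goes through the 20 mm of plate and rail and, only when the board is home, 35 mm on into a 14 mm hole in the board's edge.
- pack0_c (a point): Rechargeable pack: black square bar with aluminium ends, 50 x 30 x 30 mm, about 110 g (70 to 140 %); this point: its centre; x along its length. May be absent. Lies on the bench at first.
- pack1_c (a point): Rechargeable pack: black square bar with aluminium ends, 50 x 30 x 30 mm, about 110 g (70 to 140 %); this point: its centre; x along its length. May be absent. Lies on the bench at first.
- pack2_c (a point): Rechargeable pack: black square bar with aluminium ends, 50 x 30 x 30 mm, about 110 g (70 to 140 %); this point: its centre; x along its length. May be absent. Lies on the bench at first.
- pack3_c (a point): Rechargeable pack: black square bar with aluminium ends, 50 x 30 x 30 mm, about 110 g (70 to 140 %); this point: its centre; x along its length. May be absent. Lies on the bench at first.
- pin_c (a point): Loose steel lock pin, lying on the bench at first: square grip block 30 mm long (x), 20 x 20 mm, with a round 8 mm shank, 46 mm long with tapered end, standing out of the middle of its +x face. This point: centre of the block; x points along the shank. About 90 g; its balance point lies within the block. Fully in, its block stops against the steel plate and it sits a little slack in the hole.
- pin_tip (a point): Tip of the pin's shank, 61 mm from the block's centre; axes as the block's.
- toggle (a joint): Isolator toggle lever, rad: 0 = off (leaning towards its box's -x, the robot's side), 0.9 = on (leaning to box +x, towards the small white lamp). Upright at 0.45, where it snaps over; its over-centre mechanism holds it at either end with about 0.11 N m.
- toggle_pivot (a point): Pivot of the toggle, in the middle of the top of a fixed grey steel box 90 (x) x 64 (y) x 45 mm high. Box axes: the lever swings in the x-z plane. The lever is a steel rod 9 mm thick, 48 mm long from the pivot, with a 14 mm ball end.
- toggle_tip (a point): Centre of the ball at the end of the toggle lever; moves with it.
- reel: Bystander: empty white solder reel, 64 mm across, 34 mm high.
- driver: Bystander: screwdriver with black handle, 200 mm long, lying.
- mug: Bystander: white mug, 76 mm across, 90 mm high.
There are look-alikes about, which are no part of the job. Of the things shaped like the part that bears pin_c, the bare steel one is meant.

How it is judged:
By the outcome, as a careful person would: the job done as asked, in the order asked, and still so for the second after the job is handed in, with the robot touching nothing.
Of pack0, pack1, pack2, pack3 only 3 to 4 are there at a start; the rules pass over those that are not, and their reading is None.
At some moment in a run one of pack0, pack1, pack2, pack3, pin may be knocked a few centimetres aside while the robot is not near it.
Once in a run the grip may slacken for a moment while it holds something.
It also fails if it takes over 208 s, if anything falls off the work surface, if the arm or the gripper's body presses on something with over 40 N, if the wrist force passes 120 N, or if a joint passes its speed limit or range.

## Working session

There is one attempt and no reset: what is moved stays moved. The work goes in short steps, Python scripts to look and compute and a tool call to move; the robot and the scene stay as the last step left them, time stands still between calls to the robot, and variables do not carry over. Pictures are saved under pics/ and viewed, and the job is handed in when it is done.

Besides the shell and the picture viewer there is one more tool, called as a command line: name --argument value ..., lists and objects as JSON in quotes. arm_command: Moves the arm, as the interface text tells. Its arguments: {"type":"object","properties":{"plan":{"type":"array"},"fingers":{"type":"number"},"force":{"type":"number"}},"required":["plan"]}

```bash
mkdir -p pics; cat > h.py <<'E'
import numpy as np, cv2
from rig import get_obs, camera, hand_in, pinch_z
def shot(name,fn,crop=None,scale=1):
    c=camera(name); im=c["pixels"][:,:,::-1].copy()
    cv2.imwrite(f'/tmp/{name}.png',im); np.savez(f'/tmp/{name}.npz',K=c["camera_matrix"],D=c["distortion"],R=c["R"],t=c["t"])
    if crop: u0,v0,u1,v1=crop; im=im[v0:v1,u0:u1]
    im=cv2.resize(im,None,fx=scale,fy=scale,interpolation=cv2.INTER_CUBIC); cv2.imwrite('pics/'+fn,im)
def recrop(name,fn,crop,scale):
    im=cv2.imread(f'/tmp/{name}.png');u0,v0,u1,v1=crop
    cv2.imwrite('pics/'+fn,cv2.resize(im[v0:v1,u0:u1],None,fx=scale,fy=scale,interpolation=cv2.INTER_CUBIC))
def ld(name): return np.load(f'/tmp/{name}.npz')
def at(name,uv,z):
    c=ld(name); p=cv2.undistortPoints(np.array([[uv]],float),c['K'],np.array(c['D'],float)).reshape(2)
    R,t=c['R'],c['t']; d=R.T@np.array([p[0],p[1],1]); o=-R.T@t
    return o+d*(z-o[2])/d[2]
def px(name,X):
    c=ld(name); return cv2.projectPoints(np.array([X],float),cv2.Rodrigues(np.array(c['R']))[0],np.array(c['t'],float),c['K'],np.array(c['D'],float))[0].reshape(2)
E
python3 - <<'E'
from h import *
o=get_obs(); print({k:np.round(v,4) for k,v in o.items()}, pinch_z)
shot('scene','s0.png',scale=1.5); shot('top','t0.png',scale=1.5)
for n in('scene','top'):
    c=ld(n); print(n,-c['R'].T@c['t'],c['R'],c['K'],c['D'])
E
```

```text
{'time': np.float64(0.0), 'q': array([ 1.1265,  0.5285,  1.4339, -0.    ,  1.1814, -0.1785]), 'joint_velocities': array([-0.0008,  0.0016,  0.0011, -0.0004, -0.0007,  0.0018]), 'joint_torque': array([-3.00000e-04, -4.40043e+01, -1.76590e+01,  6.32000e-02,
        5.85000e-02, -2.00000e-04]), 'position': array([0.1638, 0.6024, 0.2216]), 'tool_rot': array([ 0.7016, -0.0939,  0.0935, -0.7001]), 'ft_force': array([-0.6284, -0.0344,  0.2456]), 'moment': array([-0.0627,  0.0173,  0.0056]), 'grip_width': np.float64(0.087)} 0.0187
scene [ 1.13797564 -0.8148733   0.70480213] [[ 0.8255972   0.56410896 -0.01305142]
 [ 0.30605925 -0.46712293 -0.82953234]
 [-0.47404325  0.68086507 -0.55830615]] [[433.80377484   0.         251.95958611]
 [  0.         433.80377484 194.45253127]
 [  0.           0.           1.        ]] [-0.1664021  0.         0.         0.         0.       ]
top [ 0.35534852 -0.06513437  1.30949121] [[ 2.42975129e-02 -9.99704452e-01  8.00288213e-04]
 [-9.80451397e-01 -2.39859110e-02 -1.95293968e-01]
 [ 1.95255445e-01  3.96051401e-03 -9.80744424e-01]] [[397.90517582   0.         251.47127258]
 [  0.         397.90517582 195.94935166]
 [  0.           0.           1.        ]] [0.02555511 0.         0.         0.         0.        ]
```

View pics/s0.png

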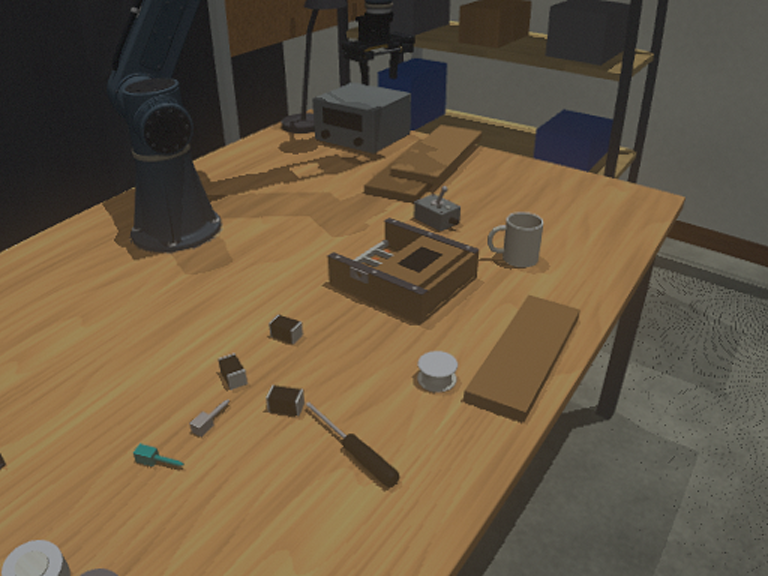

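View pics/t0.png

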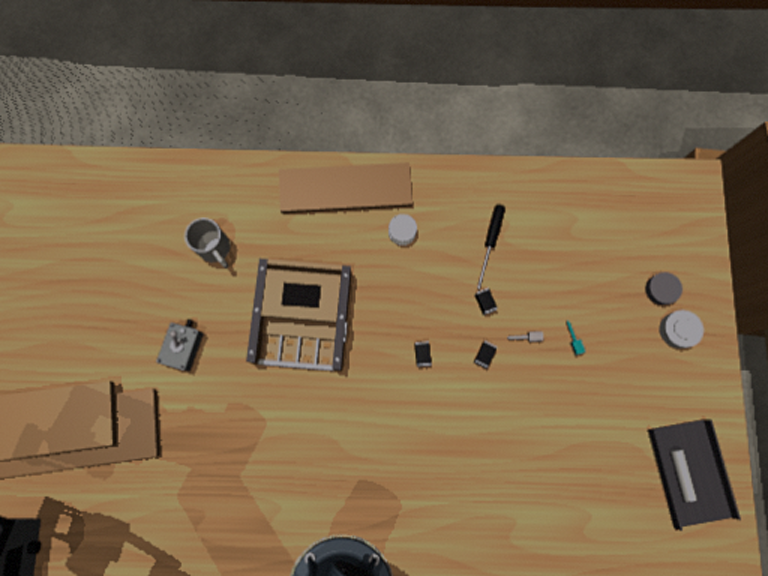

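```bash
python3 - <<'E'
from h import *
recrop('top','t1.png',(260,130,400,260),5.7)
recrop('top','t2.png',(95,160,245,260),5.3)
recrop('scene','s1.png',(80,190,280,340),4)
recrop('scene','s2.png',(210,110,370,230),5)
E
```

```text
(no output)
```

View pics/t1.png

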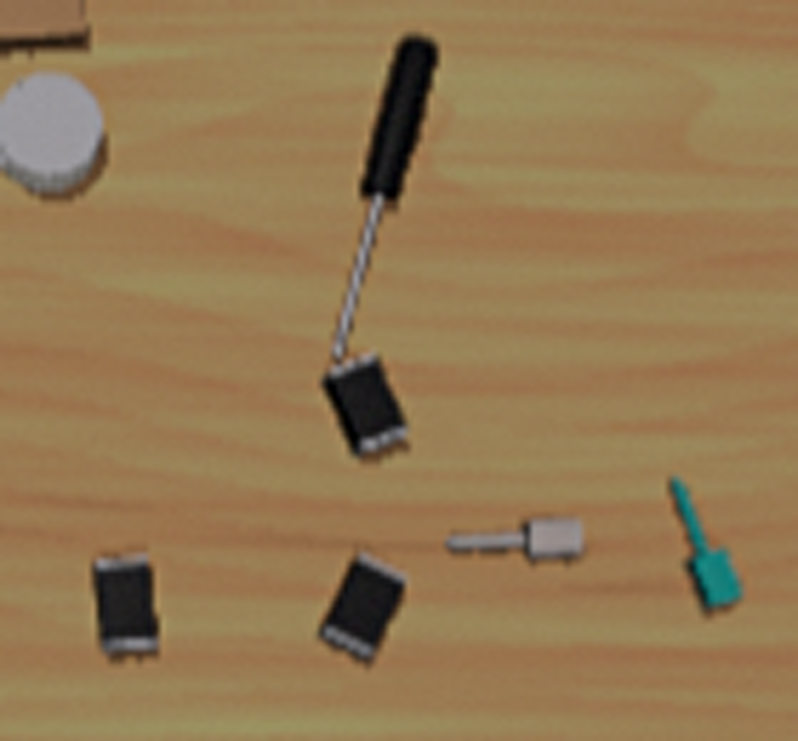

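View pics/t2.png

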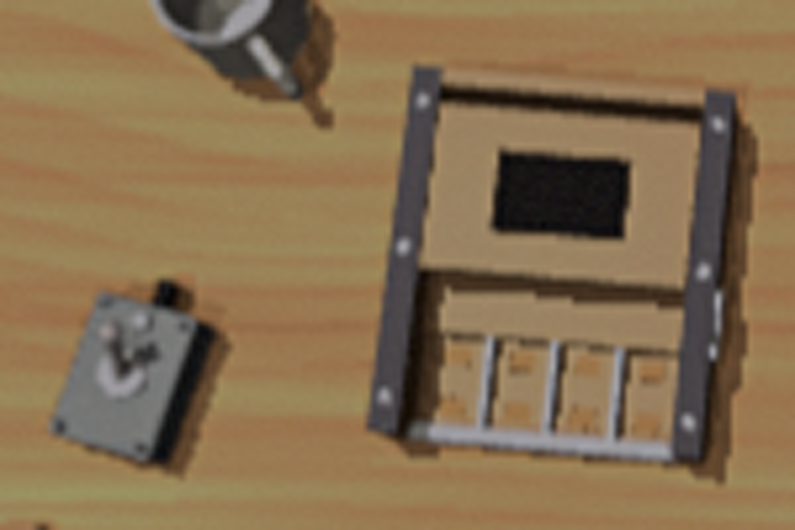

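View pics/s1.png

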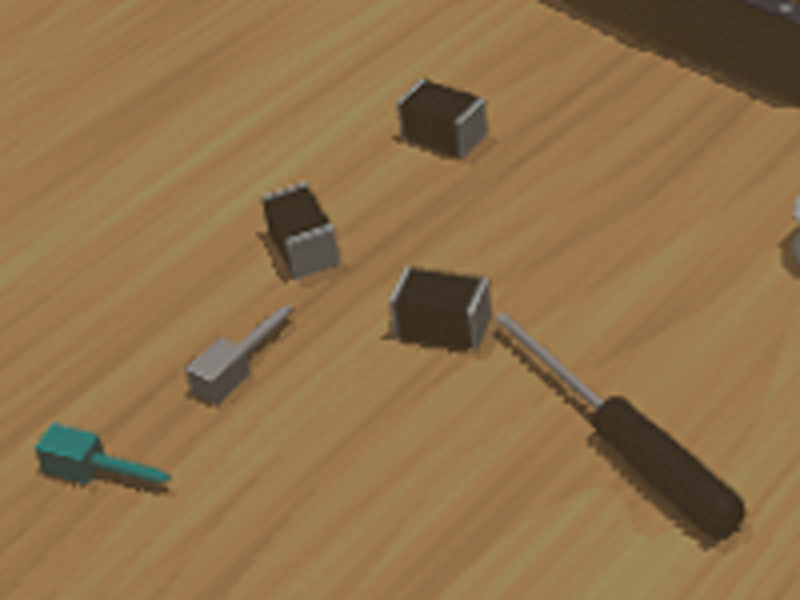

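View pics/s2.png

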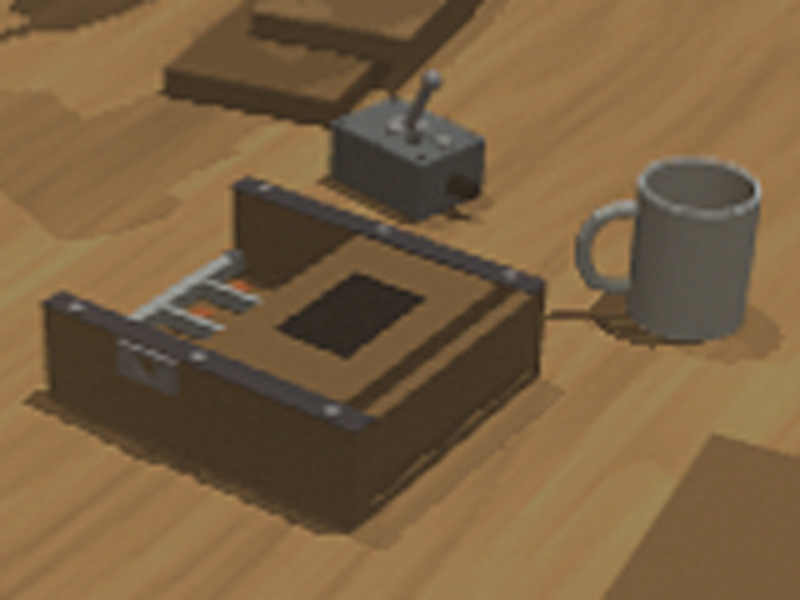

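```bash
python3 - <<'E'
from h import *
for n,cr in(('top',(260,130,400,260)),('scene',(80,190,280,340))):
    im=cv2.imread(f'/tmp/{n}.png'); hsv=cv2.cvtColor(im,cv2.COLOR_BGR2HSV)
    u0,v0,u1,v1=cr
    s=hsv[v0:v1,u0:u1,1]; cv2.imwrite(f'pics/sat_{n}.png',cv2.resize(s,None,fx=4,fy=4,interpolation=cv2.INTER_NEAREST))
    print(n, im[235:238,280:286] if n=='top' else 0)
E
```

```text
top [[[33 31 33]
  [33 32 32]
  [29 30 33]
  [33 34 33]
  [30 30 31]
  [26 23 23]]

 [[33 32 34]
  [32 33 33]
  [31 30 31]
  [29 29 31]
  [31 30 33]
  [26 21 22]]

 [[32 32 34]
  [30 31 31]
  [29 28 31]
  [32 29 31]
  [28 28 29]
  [31 28 28]]]
scene 0
```

View pics/sat_top.png

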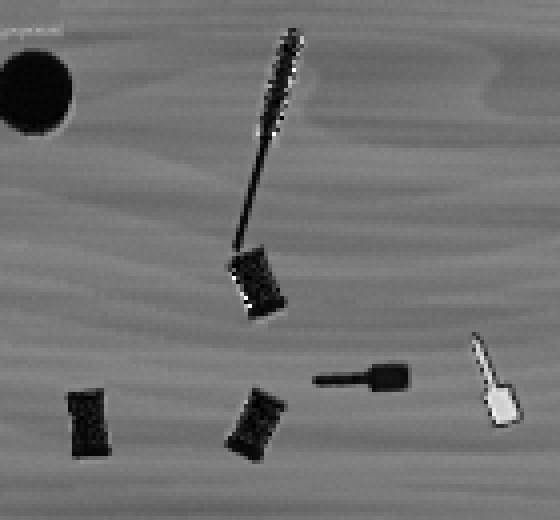

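View pics/sat_scene.png

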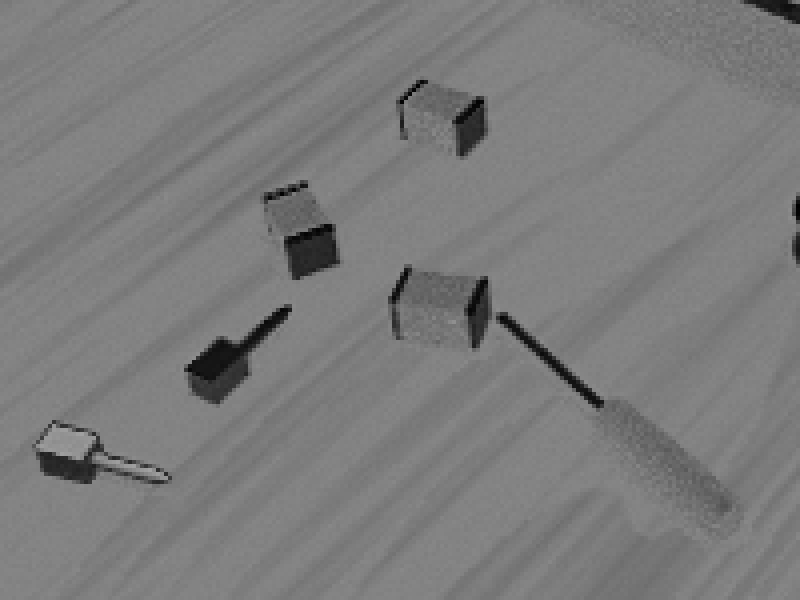

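```bash
cat > fit.py <<'E'
from h import *
from scipy.optimize import minimize
S=8
def mask(n):
    im=cv2.imread(f'/tmp/{n}.png'); hsv=cv2.cvtColor(im,cv2.COLOR_BGR2HSV).astype(int)
    m=hsv[...,1]<70
    if n=='scene': m=(hsv[...,1]<80)|(hsv[...,2]<62)
    else: m=m|(hsv[...,2]<45)
    return m
def proj(c,X):
    return cv2.projectPoints(np.asarray(X,float),cv2.Rodrigues(c['R'])[0],c['t'],c['K'],c['D'])[0].reshape(-1,2)
def camd(n):
    c=ld(n); return {k:np.array(c[k],float) for k in('K','D','R','t')}
def box(cx,cy,yaw,x0,x1,hy,z0,z1):
    P=np.array([[x,y,z] for x in(x0,x1) for y in(-hy,hy) for z in(z0,z1)])
    ca,sa=np.cos(yaw),np.sin(yaw)
    return np.c_[cx+ca*P[:,0]-sa*P[:,1],cy+sa*P[:,0]+ca*P[:,1],P[:,2]]
def pack(p): return [box(p[0],p[1],p[2],-.025,.025,.015,0,.03)]
def pin(p): return [box(p[0],p[1],p[2],-.015,.015,.01,0,.02),box(p[0],p[1],p[2],.015,.059,.0037,.0063,.0137)]
def render(c,parts,win):
    u0,v0,u1,v1=win; im=np.zeros(((v1-v0)*S,(u1-u0)*S),np.uint8)
    for P in parts:
        uv=proj(c,P); q=((uv+0.5-[u0,v0])*S-0.5)
        h=cv2.convexHull(q.astype(np.float32)); cv2.fillConvexPoly(im,np.round(h).astype(np.int32),255)
    return cv2.resize(im,(u1-u0,v1-v0),interpolation=cv2.INTER_AREA)/255.
def fit(model,p0,names=('top','scene'),r=22,drop=None):
    cs={n:camd(n) for n in names}; ms={n:mask(n) for n in names}; W={}
    T={}
    for n in names:
        u,v=proj(cs[n],[[p0[0],p0[1],.015]])[0]; u,v=int(u),int(v)
        W[n]=(max(u-r,0),max(v-r,0),min(u+r,512),min(v+r,384)); w=W[n]
        m=ms[n][w[1]:w[3],w[0]:w[2]].astype(np.uint8)
        # keep component that overlaps the initial render
        k,l=cv2.connectedComponents(m); rr=render(cs[n],model(p0),w)>.5
        keep=[i for i in range(1,k) if (rr&(l==i)).sum()>0.15*(l==i).sum()]
        mm=np.isin(l,keep).astype(np.uint8); mm=cv2.morphologyEx(mm,cv2.MORPH_CLOSE,np.ones((3,3),np.uint8)); T[n]=mm.astype(float)
    def cost(p): return sum(np.abs(render(cs[n],model(p),W[n])-T[n]).sum() for n in names)
    best=None
    for dy in(0,.15,-.15):
        s=np.array([p0,[p0[0]+.006,p0[1],p0[2]],[p0[0],p0[1]+.006,p0[2]],[p0[0],p0[1],p0[2]+.15]])+[0,0,dy]
        o=minimize(cost,s[0],method='Nelder-Mead',options=dict(initial_simplex=s,xatol=1e-4,fatol=.05))
        if best is None or o.fun<best.fun: best=o
    return best.x,best.fun
E
cat > look.py <<'E'
from fit import *
import sys
def g(U,V): return at('top',((U+.5)/5.7-.5+260,(V+.5)/5.7-.5+130),.02)
init=dict(A=(g(366,405),g(342,365)-g(388,445),pack),B=(g(125,605),g(120,560)-g(130,650),pack),C=(g(363,608),g(382,565)-g(345,650),pack),pin=(g(554,539),g(450,543)-g(554,539),pin))
for k,(c,d,m) in init.items():
    p0=[c[0],c[1],np.arctan2(d[1],d[0])]
    for nm in(('top',),('scene',),('top','scene')):
        x,f=fit(m,p0,nm); print(k,nm,np.round(x,4),round(f,1))
E
python3 look.py
```

```text
A ('top',) [ 0.6033 -0.2982  0.4055] 24.5
A ('scene',) [ 0.6001 -0.2985  0.4536] 39.9
A ('top', 'scene') [ 0.6006 -0.2985  0.4453] 74.6
B ('top',) [ 0.4841 -0.1607  0.1052] 21.2
B ('scene',) [ 0.481  -0.1599  0.0881] 29.5
B ('top', 'scene') [ 0.482  -0.1598  0.1175] 62.1
C ('top',) [ 0.4869 -0.2964 -0.4411] 22.0
C ('scene',) [ 0.4824 -0.2938 -0.4952] 31.5
C ('top', 'scene') [ 0.4839 -0.2949 -0.4955] 73.9
pin ('top',) [ 0.5285 -0.4054  1.6184] 15.5
pin ('scene',) [ 0.5253 -0.4044  1.6317] 40.0
pin ('top', 'scene') [ 0.5269 -0.4051  1.6173] 76.7
```

```bash
cat > dock.py <<'E'
from fit import *
from scipy.optimize import least_squares
t2=lambda U,V:((U+.5)/5.3-.5+95,(V+.5)/5.3-.5+160)
s2=lambda U,V:((U+.5)/5-.5+210,(V+.5)/5-.5+110)
L,Wd=.111,.098
top=[((L,Wd,.064),t2(416,68)),((L,-Wd,.064),t2(737,92)),((-L,Wd,.064),t2(368,430)),((-L,-Wd,.064),t2(703,462))]
sc=[((-L,Wd,.064),s2(235,179)),((L,Wd,.064),s2(545,284)),((-L,-Wd,.064),s2(43,299)),((L,-Wd,.064),s2(357,430)),((L,-Wd,0),s2(345,530)),((L,Wd,0),s2(538,376)),((-L,-Wd,0),s2(52,395))]
def W(p,X): X=np.array(X,float); c,s=np.cos(p[2]),np.sin(p[2]); return np.c_[p[0]+c*X[:,0]-s*X[:,1],p[1]+s*X[:,0]+c*X[:,1],X[:,2]]
for sets in((('top',top),),(('scene',sc),),(('top',top),('scene',sc))):
    f=lambda p: np.concatenate([(proj(camd(n),W(p,[a for a,_ in l]))-np.array([b for _,b in l])).ravel() for n,l in sets])
    r=least_squares(f,[.62,.07,0]); print(np.round(r.x,4)); print(np.round(r.fun,1))
p=r.x; np.save('/tmp/dock.npy',p)
ov={'top':[],'scene':[]}
for n,cr,fs,fn in(('top',(95,160,245,260),5.3,'d1.png'),('scene',(210,110,370,230),5,'d2.png')):
    im=cv2.imread(f'/tmp/{n}.png'); im=cv2.resize(im[cr[1]:cr[3],cr[0]:cr[2]],None,fx=fs,fy=fs,interpolation=cv2.INTER_CUBIC)
    pts=[(L,Wd,.064),(L,-Wd,.064),(-L,-Wd,.064),(-L,Wd,.064)]
    q=[((proj(camd(n),W(p,[x]))[0]-cr[:2]+.5)*fs-.5) for x in pts]
    cv2.polylines(im,[np.int32(np.round(q))],True,(0,255,0),1); cv2.imwrite('pics/'+fn,im)
E
python3 dock.py
```

```text
[ 0.5584  0.1034 -0.0611]
[ 0.  -0.2 -0.   0.3  0.3  0.3 -0.3 -0.4]
[ 0.5559  0.1067 -0.0631]
[ 1.8 -0.4 -0.1 -0.5 -0.8  0.7 -0.6  0.3  1.3 -0.1 -0.2 -0.5 -1.4  0. ]
[ 0.5573  0.1046 -0.0621]
[-0.3  0.1 -0.4  0.7 -0.2  0.6 -0.7 -0.1  1.7 -0.1  0.  -0.  -0.9  1.2
 -0.5  0.9  1.4  0.4 -0.1 -0.1 -1.4  0.5]
```

View pics/d1.png

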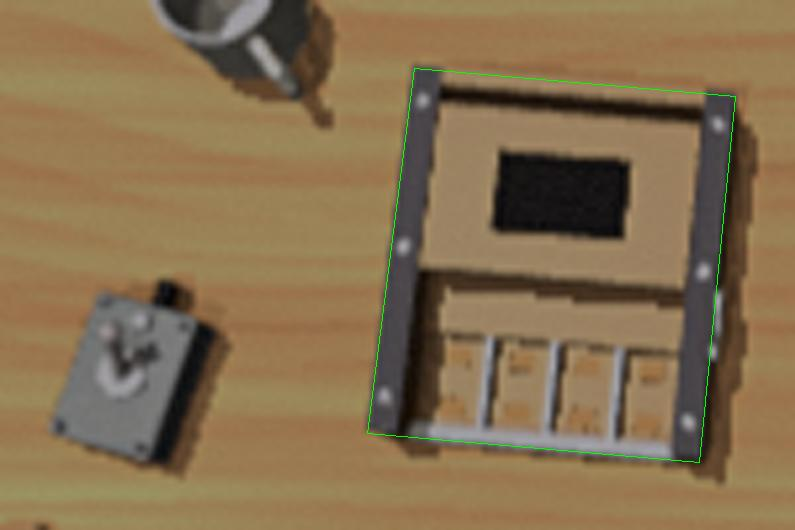

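View pics/d2.png

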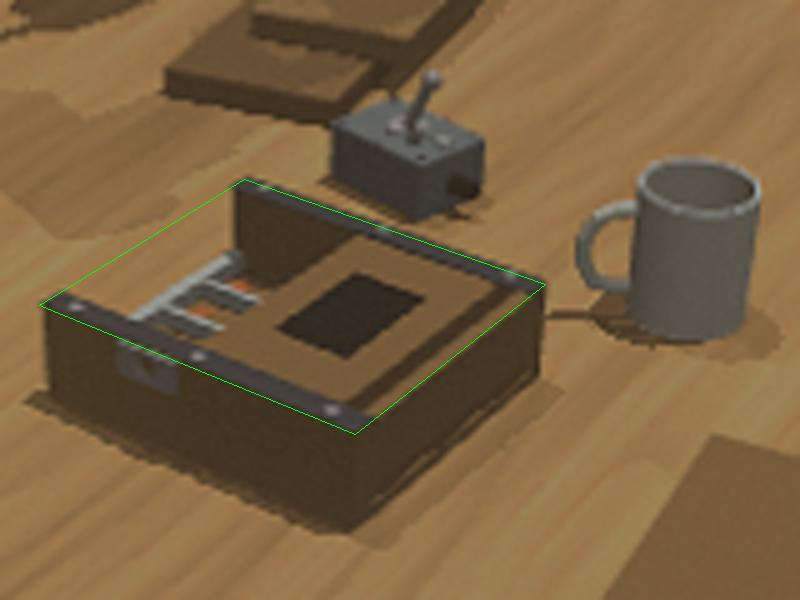

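```bash
python3 - <<'E'
from dock import *
# box top corners z=.045 : t2: TL(103,292) TR(208,325) BL(50,430) BR(155,462) 
for q in[(103,292),(205,325),(50,430),(157,463)]: print('corner',np.round(at('top',t2(*q),.045),4))
for q in[(332,117),(407,92),(485,140),(414,170)]: print('corner s',np.round(at('scene',s2(*q),.045),4))
print('ball t',at('top',t2(108,330),.088),at('scene',s2(432,78),.088))
print('piv t',at('top',t2(122,378),.047),at('scene',s2(410,128),.047))
print('lamp t',at('top',t2(143,320),.048),at('scene',s2(442,147),.048))
print('mug top',at('top',t2(212,-5),.09), 'handle',at('top',t2(295,90),.05))
# patch
pc=[t2(500,150),t2(630,159),t2(624,240),t2(492,229)]
P=np.array([at('top',q,.064) for q in pc]); c=P.mean(0)
d=np.load('/tmp/dock.npy'); v=c[:2]-d[:2]; R=np.array([[np.cos(d[2]),np.sin(d[2])],[-np.sin(d[2]),np.cos(d[2])]])
print('patch',c,'dockframe',R@v)
# front inner edge of board, pockets walls in dock frame
loc=lambda q,z: np.round(R@(at('top',q,z)[:2]-d[:2]),4)
print('board front',loc(t2(420,270),.064),loc(t2(685,290),.064))
for q in[(487,337),(552,344),(618,350)]: print('wall back',loc(t2(*q),.02))
for q in[(481,428),(546,432),(612,440)]: print('wall front',loc(t2(*q),.02))
print('front bar',loc(t2(410,425),.02),loc(t2(672,447),.02),loc(t2(672,458),.02))
print('plate',loc(t2(720,292),.06),loc(t2(712,358),.06))
s=[s2(118,345),s2(180,360),s2(178,393),s2(120,375),s2(150,370)]
R2=-.098
# intersect ray with plane dock y=-.1
c=ld('scene')
for q in s:
    a=at('scene',q,0);b=at('scene',q,.1); A=R@(a[:2]-d[:2]);B=R@(b[:2]-d[:2]); k=(-.098-A[1])/(B[1]-A[1]); print('plate s',A+(B-A)*k, k*.1)
E
```

```text
[ 0.5584  0.1034 -0.0611]
[ 0.  -0.2 -0.   0.3  0.3  0.3 -0.3 -0.4]
[ 0.5559  0.1067 -0.0631]
[ 1.8 -0.4 -0.1 -0.5 -0.8  0.7 -0.6  0.3  1.3 -0.1 -0.2 -0.5 -1.4  0. ]
[ 0.5573  0.1046 -0.0621]
[-0.3  0.1 -0.4  0.7 -0.2  0.6 -0.7 -0.1  1.7 -0.1  0.  -0.  -0.9  1.2
 -0.5  0.9  1.4  0.4 -0.1 -0.1 -1.4  0.5]
corner [0.5352 0.3781 0.045 ]
corner [0.5166 0.3152 0.045 ]
corner [0.4516 0.4017 0.045 ]
corner [0.4335 0.3367 0.045 ]
corner s [0.4324 0.35   0.045 ]
corner s [0.4556 0.4136 0.045 ]
corner s [0.538  0.3768 0.045 ]
corner s [0.5198 0.3116 0.045 ]
ball t [0.50691659 0.35807988 0.088     ] [0.50314225 0.36186436 0.088     ]
piv t [0.48337029 0.36129945 0.047     ] [0.48819001 0.36106933 0.047     ]
lamp t [0.51840216 0.35159748 0.048     ] [0.52153484 0.34607223 0.048     ]
mug top [0.70979989 0.31379059 0.09      ] handle [0.6622842 0.2706475 0.05     ]
patch [0.59831756 0.10226582 0.064     ] dockframe [0.04105046 0.00023947]
board front [-0.012   0.0792] [-0.0104 -0.0796]
wall back [-0.0435  0.0423]
wall back [-0.0444  0.002 ]
wall back [-0.0446 -0.0387]
wall front [-0.0992  0.0393]
wall front [-0.0983 -0.0004]
wall front [-0.0997 -0.0409]
front bar [-0.1011  0.0825] [-0.1007 -0.0777] [-0.1074 -0.0784]
plate [-0.0092 -0.1002] [-0.0491 -0.0993]
plate s [-0.05134213 -0.098     ] 0.058926569750799865
plate s [-0.00632609 -0.098     ] 0.06587891357137891
plate s [-0.00836591 -0.098     ] 0.04332370390199692
plate s [-0.05081216 -0.098     ] 0.03900299870860784
plate s [-0.02828124 -0.098     ] 0.050964600227731784
```

```bash
python3 - <<'E'
from h import *
recrop('top','t3.png',(165,205,235,250),11)
recrop('scene','s3.png',(215,145,300,205),9)
E
```

```text
(no output)
```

View pics/t3.png

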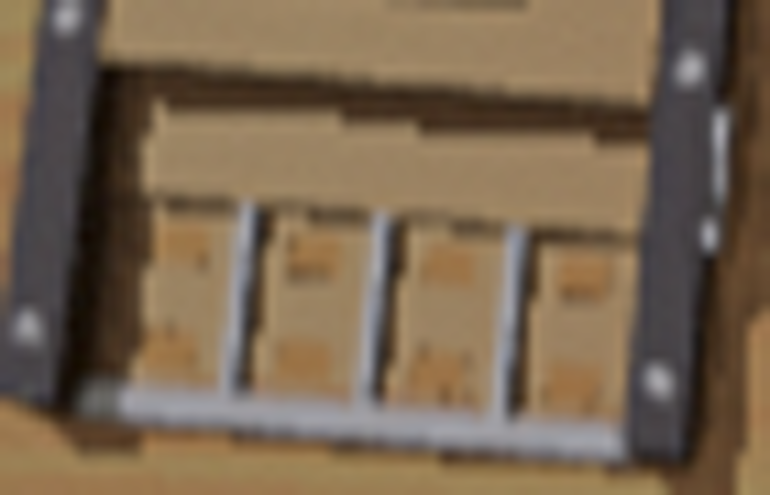

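View pics/s3.png

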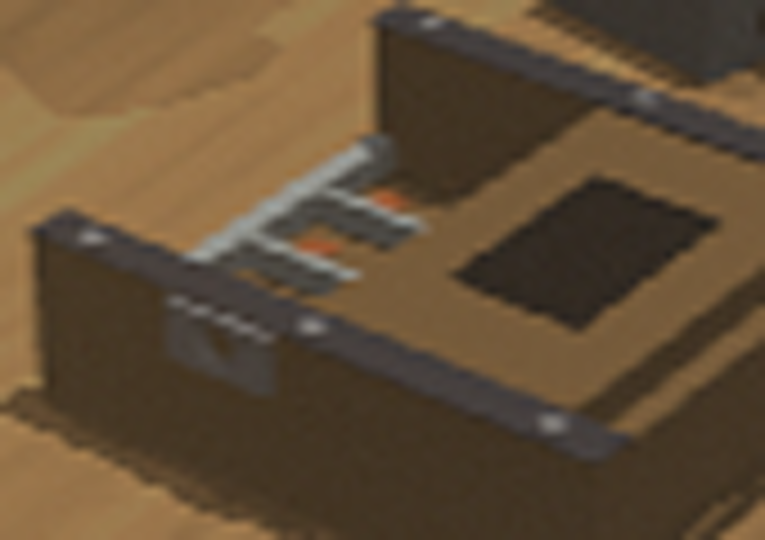

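```bash
python3 - <<'E' | tail -20
from dock import *
d=np.load('/tmp/dock.npy'); R=np.array([[np.cos(d[2]),np.sin(d[2])],[-np.sin(d[2]),np.cos(d[2])]])
s3=lambda U,V:((U+.5)/9-.5+215,(V+.5)/9-.5+145)
t3=lambda U,V:((U+.5)/11-.5+165,(V+.5)/11-.5+205)
loc=lambda n,q,z: np.round(R@(at(n,q,z)[:2]-d[:2]),4)
for q in[(428,226),(357,272),(330,190),(258,238),(370,140),(190,255),(385,155)]: print('s',q,loc('scene',s3(*q),.02))
for q in[(105,67),(640,102)]:print('board',loc('top',t3(*q),.064))
for q in[(150,195),(640,237),(80,385),(625,430),(620,455),(85,410)]:print('t',q,loc('top',t3(*q),.02))
print([loc('top',t3(*q),.02)[1] for q in[(248,205),(381,215),(515,230)]])
print([loc('top',t3(*q),.02)[1] for q in[(232,390),(367,400),(502,412)]])
for q in [(108,60),(585,100),(450,275),(580,330),(720,220),(600,175)]:print('s board',loc('scene',s3(*q),.064))
E
```

```text
s (258, 238) [-0.0965  0.0017]
s (370, 140) [-0.1072  0.0786]
s (190, 255) [-0.108  -0.0209]
s (385, 155) [-0.0964  0.0732]
board [-0.0123  0.0784]
board [-0.0092 -0.0759]
t (150, 195) [-0.0429  0.0695]
t (640, 237) [-0.0429 -0.0762]
t (80, 385) [-0.1004  0.0831]
t (625, 430) [-0.0998 -0.0776]
t (620, 455) [-0.1072 -0.0769]
t (85, 410) [-0.1075  0.0807]
[np.float64(0.0403), np.float64(0.0008), np.float64(-0.0392)]
[np.float64(0.0385), np.float64(-0.0013), np.float64(-0.0411)]
s board [-0.1668  0.0076]
s board [-0.0177  0.0824]
s board [ 0.0133 -0.0366]
s board [ 0.0647 -0.0388]
s board [0.0628 0.0428]
s board [0.0153 0.0435]
```

```bash
cat > m.py <<'E'
from h import *
from scipy.spatial.transform import Rotation as Ro
def state():
    o=get_obs(); R=Ro.from_quat(o['tool_rot']).as_matrix(); 
    return o,R
def jaw(R): return np.degrees(np.arctan2(R[1,2],R[0,2]))
def st():
    o,R=state(); print('t%.1f'%o['time'],'p',np.round(o['position'],4),'jaw %.1f'%jaw(R),'y',np.round(R[:,1],3),'F',np.round(o['ft_force'],1),'w %.4f'%o['grip_width'],'q6 %.2f'%o['q'][5])
def go(x,y,z=None,jawdeg=None):
    o,R=state(); p=o['position']; z=p[2] if z is None else z
    u=(np.array([x,y,z])-p)/.025; s='units '+str(np.round(u,2))
    if jawdeg is not None:
        a=(jawdeg-jaw(R)+90)%180-90; s+=' turn %.2f (deg %.1f) q6 now %.2f'%(a/5,a,o['q'][5])
    print(s)
E
python3 - <<'E'
from m import *
st(); b=np.array([.4853,.3605]); ux=np.array([np.cos(-.275),np.sin(-.275)])
p=b+ux*.058; print(p); go(*p,.14,-15.8)
E
```

```text
t0.1 p [0.1639 0.6025 0.2217] jaw 74.8 y [-0.001 -0.002 -1.   ] F [-0.1  0.6 -0. ] w 0.0870 q6 -0.18
[0.54112066 0.34475028]
units [ 15.09 -10.31  -3.27] turn 17.89 (deg 89.4) q6 now -0.18
```

arm_command --plan '[[[1.5,-1,0],0],[[3,-2,0],0],[[4.5,-3,0],0],[[6,-4,0],0],[[7.5,-5,0],0]]' --fingers -1 --force 20

```text
time: 0.6
position: [0.3526, 0.4767, 0.2221]
tool_rot: [0.701, -0.094, 0.093, -0.701]
ft_force: [-0.0, 1.3, 0.2]
grip_width: 0.0552
```

arm_command --plan '[[[1.5,-1,-0.6],0],[[3,-2,-1.2],0],[[4.5,-3,-1.8],0],[[6,-4,-2.4],0],[[7.2,-5.2,-3.2],0]]'

```text
time: 1.1
position: [0.5343, 0.3473, 0.1422]
tool_rot: [-0.7, 0.093, -0.095, 0.701]
ft_force: [0.8, 0.2, -0.3]
grip_width: 0.0146
```

```bash
python3 - <<'E'
from m import *
st(); b=np.array([.4853,.3605]); ux=np.array([np.cos(-.275),np.sin(-.275)])
p=b+ux*.052; go(*p,.075)
shot('scene','s4.png',(230,60,380,170),5)
shot('top','t4.png',(60,120,210,230),5)
st()
E
```

```text
t1.1 p [0.5343 0.3473 0.1422] jaw 74.8 y [ 0.003  0.001 -1.   ] F [ 0.8  0.2 -0.3] w 0.0146 q6 -0.90
units [ 0.04 -0.04 -2.69]
t1.2 p [0.5344 0.3432 0.1392] jaw 74.4 y [-0.003 -0.003 -1.   ] F [-0.4  0.3 -0.7] w 0.0071 q6 -0.90
```

View pics/s4.png

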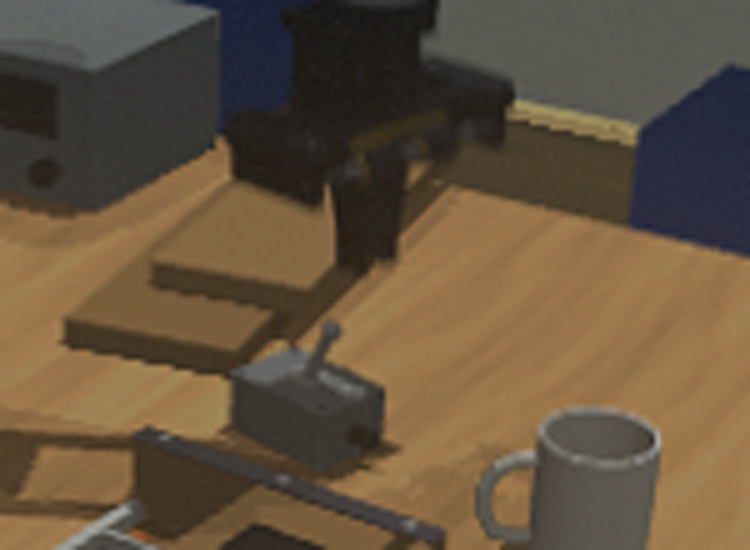

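View pics/t4.png

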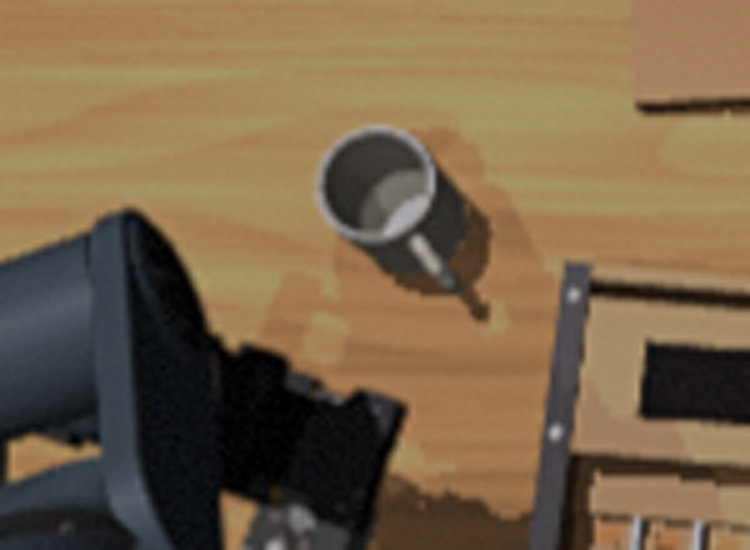

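arm_command --plan '[[[0,0,-1.3],0],[[0,0,-2.6],0],[[0,0,-2.6],0],[[0,0,-2.6],0]]'

```text
time: 1.6
position: [0.5308, 0.3484, 0.0774]
tool_rot: [0.701, -0.094, 0.093, -0.701]
ft_force: [0.7, 0.4, 0.5]
grip_width: 0.0004
```

```bash
python3 - <<'E'
from m import *
st()
shot('scene','s5.png',(230,60,380,170),5)
st()
E
```

```text
t1.6 p [0.5308 0.3484 0.0774] jaw 74.8 y [-0.002 -0.001 -1.   ] F [0.7 0.4 0.5] w 0.0004 q6 -0.90
t1.6 p [0.5319 0.3488 0.0786] jaw 74.8 y [ 0.001  0.001 -1.   ] F [0.6 0.5 0.4] w 0.0003 q6 -0.90
```

View pics/s5.png

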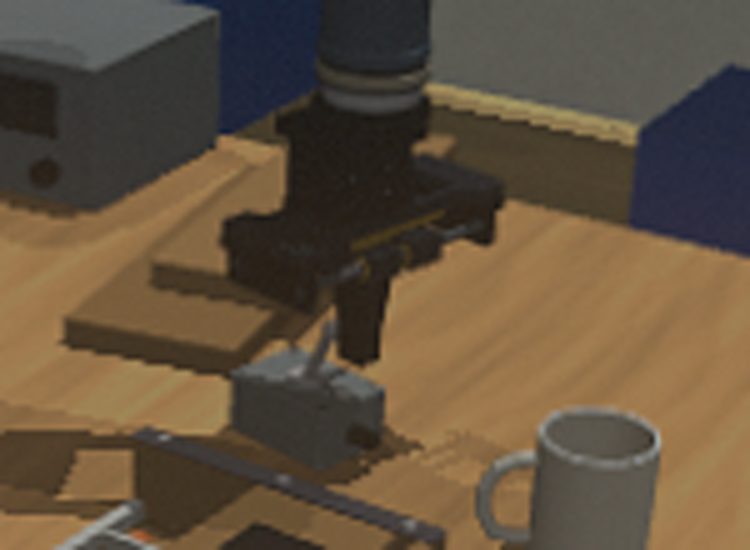

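arm_command --plan '[[[-0.4,0.11,0],0],[[-0.8,0.22,0],0],[[-1.2,0.33,0],0],[[-1.6,0.44,0],0],[[-1.9,0.53,0],0]]'

```text
time: 2.15
position: [0.4822, 0.3613, 0.0775]
tool_rot: [0.701, -0.093, 0.093, -0.701]
ft_force: [9.5, -5.1, -1.0]
grip_width: 0.0005
```

```bash
python3 - <<'E'
from m import *
st()
shot('scene','s6.png',(230,60,380,170),5)
st()
E
```

```text
t2.1 p [0.4822 0.3613 0.0775] jaw 74.8 y [-0.001 -0.001 -1.   ] F [ 9.5 -5.1 -1. ] w 0.0005 q6 -0.85
t2.2 p [0.4827 0.3613 0.0776] jaw 74.9 y [ 0.001 -0.002 -1.   ] F [ 3.1 -2.9  0.3] w 0.0004 q6 -0.85
```

View pics/s6.png

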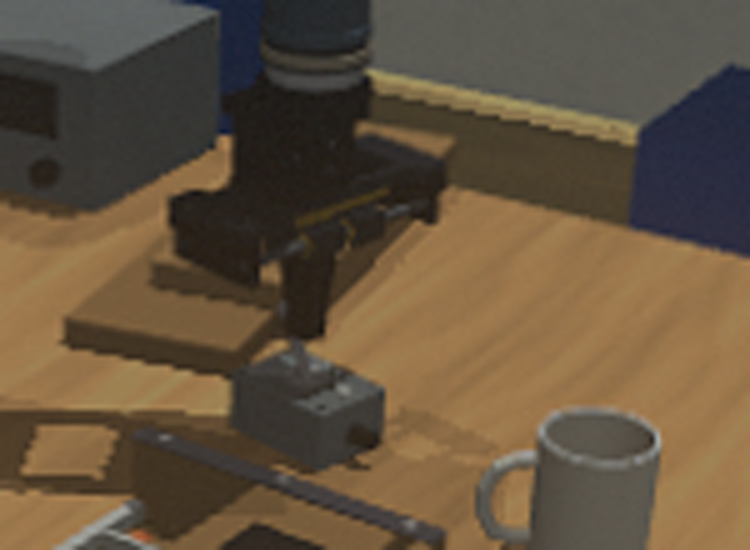

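arm_command --plan '[[[0.8,-0.2,0.5],0],[[0.8,-0.2,2],0],[[0.6,-1.2,3],-1.6],[[0.4,-3,3],-3.2],[[0,-5,3],-4.8]]'

```text
time: 2.7
position: [0.484, 0.2373, 0.1533]
tool_rot: [-0.665, 0.238, -0.239, 0.666]
ft_force: [0.6, -0.4, -0.3]
grip_width: 0.0004
```

arm_command --plan '[[[0,-2,0],-1.6],[[0,-4,0],-3.2],[[0,-6,0],-4.8],[[0,-8,0],-6.4],[[0,-10,0],-8]]' --fingers 0.6

```text
time: 3.2
position: [0.4827, -0.0136, 0.1522]
tool_rot: [0.544, -0.453, 0.452, -0.543]
ft_force: [0.1, 0.6, -1.0]
grip_width: 0.0326
```

```bash
python3 - <<'E'
from m import *
shot('scene','s7.png',(230,60,380,170),4)
shot('top','t7.png',(60,120,400,300),2.3)
st(); go(.482,-.160,.1,6.7)
E
```

```text
t3.3 p [ 0.4844 -0.0178  0.1524] jaw 10.2 y [ 0.    -0.001 -1.   ] F [-0.5  0.   0.9] w 0.0409 q6 -0.44
units [-0.1  -5.69 -2.1 ] turn -0.71 (deg -3.5) q6 now -0.44
```

View pics/s7.png

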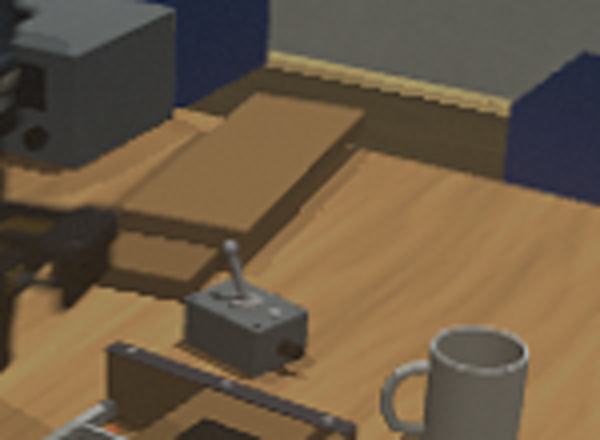

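View pics/t7.png

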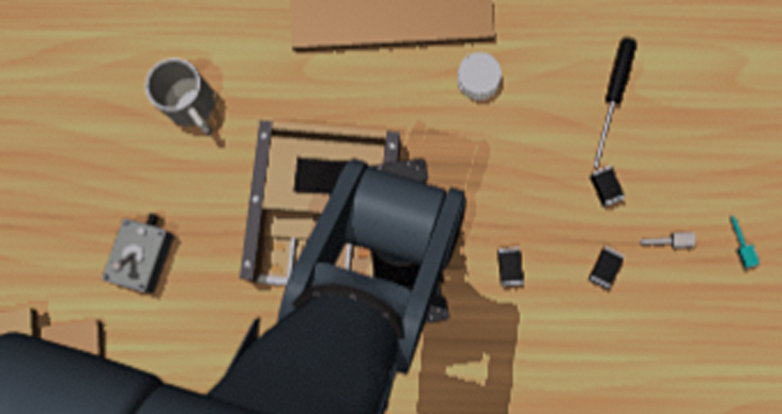

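arm_command --plan '[[[0,-1.5,0],1.7],[[0,-3,0],3.4],[[0,-4.5,-0.5],5.1],[[-0.08,-5.85,-1.2],6.8],[[-0.08,-5.85,-1.8],8.5]]'

```text
time: 3.8
position: [0.4829, -0.1617, 0.1069]
tool_rot: [0.672, -0.221, 0.222, -0.671]
ft_force: [-0.7, 0.2, -0.2]
grip_width: 0.0689
```

arm_command --plan '[[[0,0,0],1.7],[[0,0,0],3.4],[[0,0,0],5.1],[[0,0,0],6.8],[[0,0,0],8.7]]'

```text
time: 4.3
position: [0.4816, -0.1569, 0.1071]
tool_rot: [-0.705, -0.038, 0.039, 0.707]
ft_force: [0.3, 0.3, 0.9]
grip_width: 0.0694
```

```bash
python3 - <<'E'
from m import *
shot('scene','s8.png',(80,100,300,300),3)
st(); go(.482,-.160,.012,96.7)
E
```

```text
t4.3 p [ 0.4816 -0.157   0.1071] jaw 96.5 y [-0.002  0.002 -1.   ] F [-0.9  0.1 -0.3] w 0.0695 q6 -2.22
units [ 0.01 -0.12 -3.81] turn 0.04 (deg 0.2) q6 now -2.22
```

View pics/s8.png

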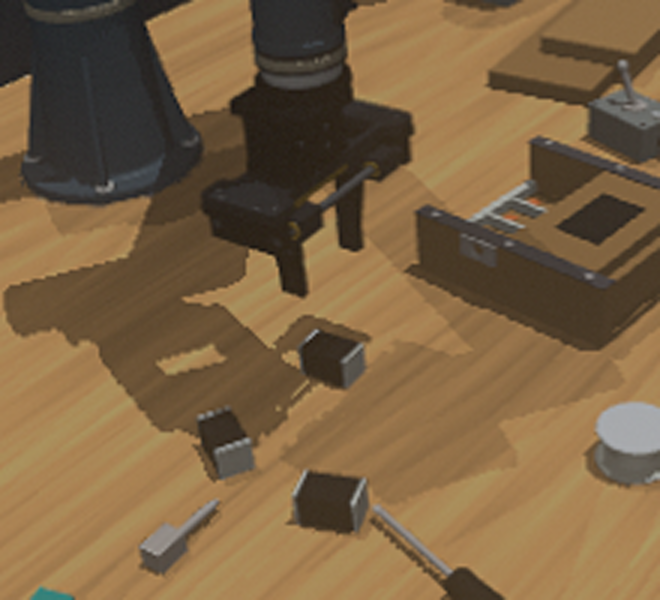

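arm_command --plan '[[[0,0,-1.5],0],[[0,0,-3],0],[[0,0,-3.84],0],[[0,0,-3.84],0],[[0,0,-3.84],0]]'

```text
time: 4.85
position: [0.482, -0.158, 0.0114]
tool_rot: [-0.706, -0.035, 0.036, 0.707]
ft_force: [-0.4, 0.5, 0.6]
grip_width: 0.0697
```

arm_command --plan '[[[0,0,0],0],[[0,0,0],0],[[0,0,0],0],[[0,0,0],0],[[0,0,0],0]]' --fingers -1 --force 10

```text
time: 5.35
position: [0.4825, -0.1592, 0.012]
tool_rot: [0.706, 0.036, -0.036, -0.706]
ft_force: [0.5, -0.3, 0.3]
grip_width: 0.0375
```

arm_command --plan '[[[0,0,0],0],[[0,0,0],0],[[0,0,0],0]]'

```text
time: 5.65
position: [0.4825, -0.1592, 0.0118]
tool_rot: [0.706, 0.036, -0.036, -0.706]
ft_force: [-0.4, -0.5, 3.4]
grip_width: 0.0303
```

arm_command --plan '[[[0,0,0],0],[[0,0,0],0],[[0,0,0],0],[[0,0,1],0],[[0,0,2],-1.6]]' --fingers 0.6

```text
time: 6.15
position: [0.4816, -0.1585, 0.0612]
tool_rot: [-0.706, 0.016, -0.014, 0.707]
ft_force: [-0.5, -0.4, -0.1]
grip_width: 0.0619
```

arm_command --plan '[[[0,0,0],-1.7],[[0,0,0],-3.4],[[0,0,0],-5.1],[[0,0,0],-6.8],[[0,0,0],-8.5]]'

```text
time: 6.65
position: [0.4821, -0.1588, 0.0614]
tool_rot: [-0.653, 0.271, -0.271, 0.653]
ft_force: [-0.4, -0.1, -0.3]
grip_width: 0.0694
```

arm_command --plan '[[[0,0,0],-1.7],[[0,0,0],-3.4],[[0,0,0],-5.1],[[0,0,0],-6.8],[[0,0,0],-7.9]]'

```text
time: 7.15
position: [0.4822, -0.1588, 0.0614]
tool_rot: [0.524, -0.475, 0.475, -0.524]
ft_force: [-0.1, -0.4, -0.6]
grip_width: 0.0692
```

arm_command --plan '[[[0,0,-0.9],0],[[0,0,-1.8],0],[[0,0,-1.8],0],[[0,0,-1.8],0]]'

```text
time: 7.55
position: [0.482, -0.1587, 0.0164]
tool_rot: [0.525, -0.474, 0.473, -0.525]
ft_force: [0.0, -0.7, 0.5]
grip_width: 0.0695
```

arm_command --plan '[[[0,0,0],0],[[0,0,0],0],[[0,0,0],0],[[0,0,0],0],[[0,0,0],0]]' --fingers -1 --force 25

```text
time: 8.05
position: [0.4827, -0.1592, 0.0172]
tool_rot: [-0.525, 0.474, -0.474, 0.525]
ft_force: [-0.5, 0.1, 5.5]
grip_width: 0.0501
```

arm_command --plan '[[[0,0,1.5],0],[[0,0,3],0],[[0,1.6,3.2],-1],[[0.1,3.4,3.2],-2.07],[[0.1,5.3,3.2],-2.07]]'

```text
time: 8.55
position: [0.4854, -0.0259, 0.0971]
tool_rot: [0.478, -0.52, 0.521, -0.479]
ft_force: [0.8, 0.2, -0.8]
grip_width: 0.0496
```

arm_command --plan '[[[0.1,2,0],0],[[0.11,4,0],0],[[0.11,5.5,0],0],[[0.11,6.26,0],0],[[0.11,6.26,0],0]]'

```text
time: 9.05
position: [0.4868, 0.1325, 0.0964]
tool_rot: [-0.481, 0.518, -0.518, 0.481]
ft_force: [0.5, 0.2, -1.0]
grip_width: 0.0498
```

```bash
python3 - <<'E'
from m import *
st()
shot('scene','s9.png',(180,80,370,230),4.2)
shot('top','t9.png',(130,170,260,270),6)
st(); go(.4872,.129,.06,-3.6)
E
```

```text
t9.1 p [0.4868 0.1325 0.0964] jaw -4.3 y [-0.  0. -1.] F [ 0.5  0.2 -1. ] w 0.0498 q6 0.12
t9.2 p [0.4872 0.1301 0.0963] jaw -4.4 y [-0.001 -0.    -1.   ] F [-0.7 -0.8 -2. ] w 0.0498 q6 0.12
units [ 0.   -0.04 -1.45] turn 0.17 (deg 0.8) q6 now 0.12
```

View pics/s9.png

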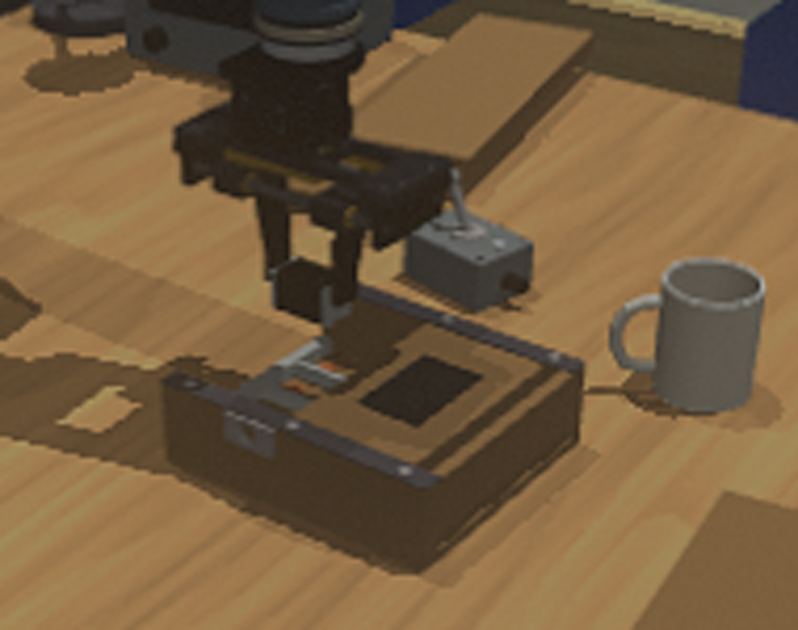

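View pics/t9.png

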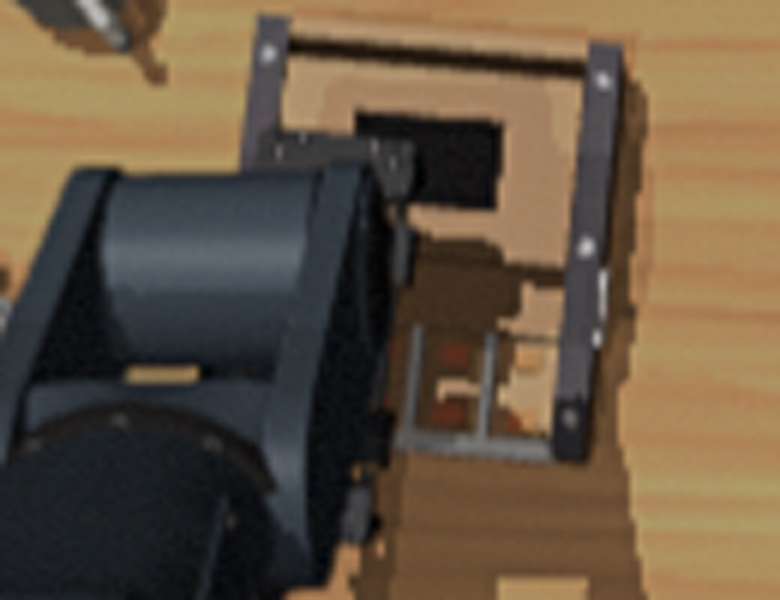

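arm_command --plan '[[[0,0,-0.5],0.17],[[0,0,-1.2],0.17],[[0,0,-1.9],0.17],[[0,0,-1.9],0.17]]'

```text
time: 9.55
position: [0.4862, 0.1283, 0.0473]
tool_rot: [-0.484, 0.517, -0.515, 0.482]
ft_force: [-0.1, -0.4, -0.8]
grip_width: 0.0493
```

```bash
python3 - <<'E'
from m import *
st()
shot('scene','s10.png',(210,110,330,200),6.6)
st(); go(.4872,.129,.045,-3.6)
E
```

```text
t9.6 p [0.4862 0.1283 0.0473] jaw -3.8 y [-0.005 -0.    -1.   ] F [-0.1 -0.4 -0.8] w 0.0493 q6 0.10
t9.6 p [0.4869 0.1286 0.0483] jaw -3.8 y [-0.003 -0.    -1.   ] F [-0.4  0.2 -0.9] w 0.0500 q6 0.10
units [ 0.01  0.02 -0.13] turn 0.04 (deg 0.2) q6 now 0.10
```

View pics/s10.png

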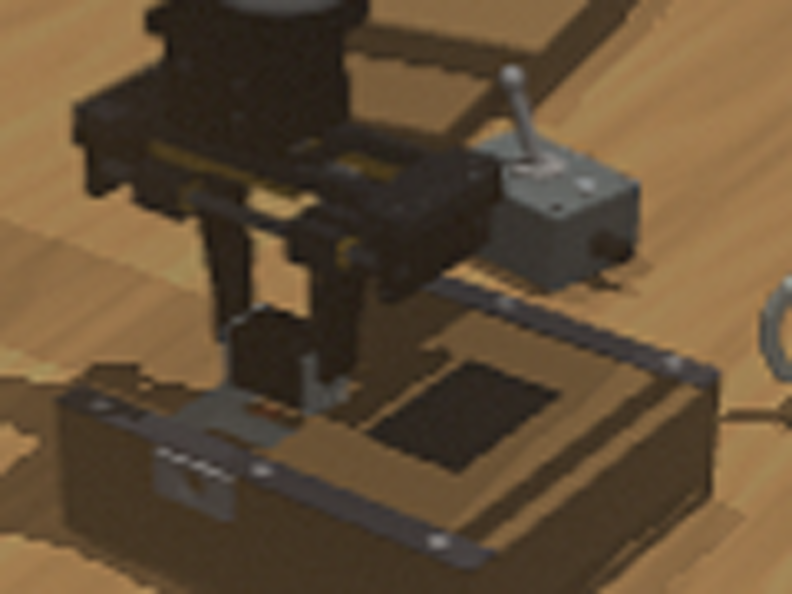

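arm_command --plan '[[[0,0,-0.3],0],[[0,0,-0.62],0],[[0,0,-0.62],0]]'

```text
time: 9.9
position: [0.4872, 0.1297, 0.033]
tool_rot: [-0.484, 0.516, -0.516, 0.483]
ft_force: [-0.7, 0.6, -0.8]
grip_width: 0.0497
```

arm_command --plan '[[[0,0,-0.2],0],[[0,0,-0.34],0],[[0,0,-0.34],0]]'

```text
time: 10.2
position: [0.4878, 0.1301, 0.0252]
tool_rot: [0.484, -0.516, 0.516, -0.484]
ft_force: [0.2, -0.6, 1.2]
grip_width: 0.0497
```

arm_command --plan '[[[0,0,0],0],[[0,0,0],0],[[0,0,0],0],[[0,0,0.8],0],[[0,0,2],0]]' --fingers 0.4

```text
time: 10.7
position: [0.4862, 0.1299, 0.0742]
tool_rot: [-0.485, 0.517, -0.515, 0.482]
ft_force: [0.8, -0.1, -0.2]
grip_width: 0.0603
```

arm_command --plan '[[[0,-0.5,1],0],[[0,-2,1.5],0],[[0,-4,1.5],0],[[0,-6,1.5],0],[[0,-8,1.5],0]]'

```text
time: 11.2
position: [0.4875, -0.0716, 0.1129]
tool_rot: [0.484, -0.515, 0.516, -0.484]
ft_force: [0.9, 1.1, 0.6]
grip_width: 0.0608
```

```bash
python3 - <<'E'
from m import *
st()
shot('scene','s11.png',(210,110,330,200),6.6)
shot('top','t11.png',(160,180,290,270),6)
st()
E
```

```text
t11.2 p [ 0.4875 -0.0716  0.1129] jaw -3.6 y [ 0.001 -0.    -1.   ] F [0.9 1.1 0.6] w 0.0608 q6 -0.31
t11.3 p [ 0.4894 -0.0763  0.113 ] jaw -4.1 y [ 0.004 -0.003 -1.   ] F [ 0.7  0.3 -0. ] w 0.0610 q6 -0.31
```

View pics/s11.png

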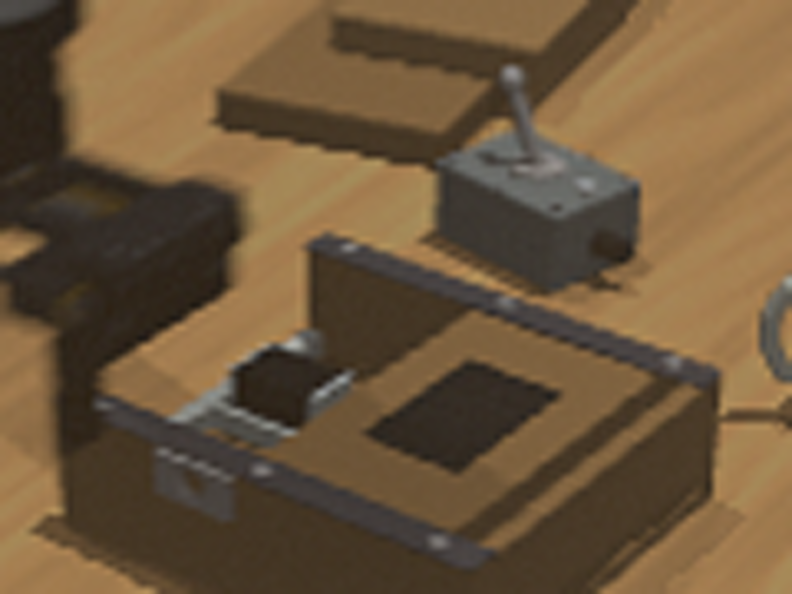

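View pics/t11.png

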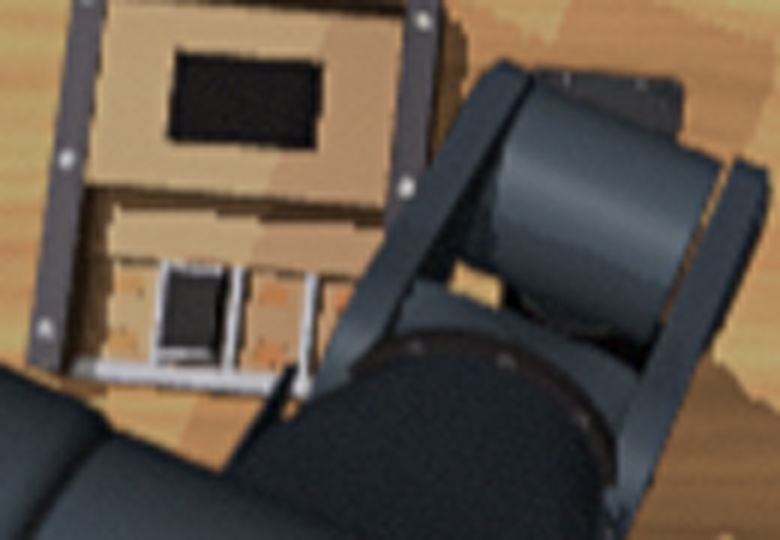

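```bash
cat > look2.py <<'E'
from fit import *
import sys
I=dict(A=([.6006,-.2985,.4453],pack),C=([.4839,-.2949,-.4955],pack),pin=([.5269,-.4051,1.6173],pin))
for n in sys.argv[2].split(','):
    cam=sys.argv[1].split(',')
    for k in sys.argv[3].split(','):
        pass
for k in sys.argv[2].split(','):
    p0,m=I[k]
    for c in sys.argv[1].split(','):
        try:
            x,f=fit(m,p0,(c,)); print(k,c,np.round(x,4),round(f,1))
        except Exception as e: print(k,c,e)
E
sed -i '/^for n in sys/,/^        pass/d' look2.py
python3 look2.py scene A,C,pin
```

```text
A scene [ 0.5997 -0.2977  0.4292] 163.3
C scene [ 0.4822 -0.2935 -0.4871] 62.6
pin scene [ 0.5256 -0.4041  1.6498] 40.0
```

arm_command --plan '[[[0,-1.8,0],1.7],[[0,-3.6,0],3.4],[[-0.1,-5.4,0],5.1],[[-0.13,-7.2,0],6.8],[[-0.13,-8.96,0],8.5]]' --fingers 0.4

```text
time: 11.8
position: [0.4841, -0.2948, 0.1124]
tool_rot: [-0.635, 0.311, -0.31, 0.635]
ft_force: [0.9, 0.2, 0.3]
grip_width: 0.0609
```

arm_command --plan '[[[0,0,-0.6],1.7],[[0,0,-1.2],3.4],[[0,0,-1.8],4.55],[[0,0,-2.4],4.55]]'

```text
time: 12.2
position: [0.4844, -0.2931, 0.0518]
tool_rot: [-0.683, 0.181, -0.181, 0.684]
ft_force: [0.0, 0.5, 0.6]
grip_width: 0.0612
```

```bash
python3 - <<'E'
from m import *
st(); go(.4839,-.2949,.012,61.6)
shot('scene','s12.png',(80,150,260,300),4)
st()
E
```

```text
t12.2 p [ 0.4844 -0.2931  0.0518] jaw 60.4 y [-0.     0.001 -1.   ] F [0.  0.5 0.6] w 0.0612 q6 -1.80
units [-0.02 -0.07 -1.59] turn 0.24 (deg 1.2) q6 now -1.80
t12.2 p [ 0.4832 -0.292   0.0496] jaw 60.3 y [-0.004  0.004 -1.   ] F [ 0.   0.6 -1.6] w 0.0607 q6 -1.79
```

View pics/s12.png

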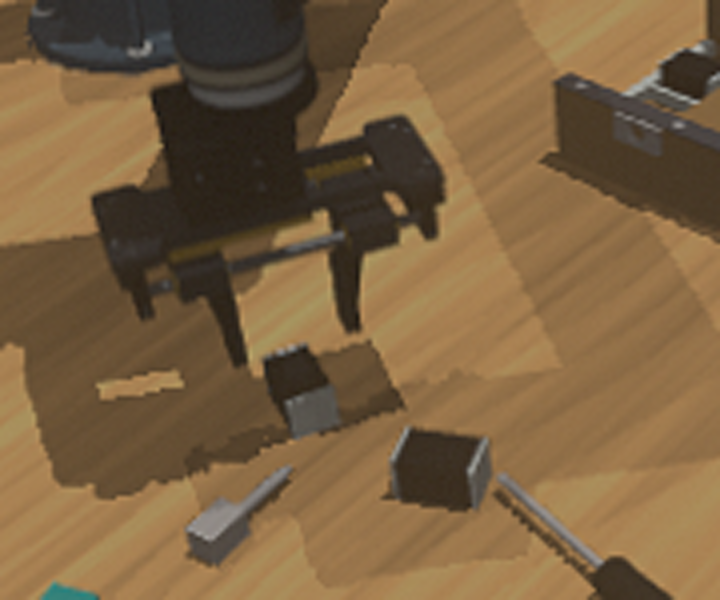

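arm_command --plan '[[[0,0,-0.8],0.2],[[0,0,-1.64],0.2],[[0,0,-1.64],0.2],[[0,0,-1.64],0.2]]'

```text
time: 12.65
position: [0.4844, -0.2933, 0.0117]
tool_rot: [-0.685, 0.175, -0.175, 0.685]
ft_force: [0.5, -0.9, 0.1]
grip_width: 0.0612
```

arm_command --plan '[[[0,0,0],0],[[0,0,0],0],[[0,0,0],0],[[0,0,0],0],[[0,0,0],0]]' --fingers -1 --force 10

```text
time: 13.15
position: [0.4844, -0.2943, 0.012]
tool_rot: [0.685, -0.175, 0.175, -0.685]
ft_force: [0.1, -1.0, 1.4]
grip_width: 0.0302
```

arm_command --plan '[[[0,0,0],0],[[0,0,0],0]]'

```text
time: 13.35
position: [0.4844, -0.2943, 0.012]
tool_rot: [0.685, -0.175, 0.176, -0.685]
ft_force: [-1.2, -0.3, 4.3]
grip_width: 0.0302
```

arm_command --plan '[[[0,0,0],0],[[0,0,0],0],[[0,0,0],0],[[0,0,1],0],[[0,0,2],-1.6]]' --fingers 0.4

```text
time: 13.85
position: [0.4836, -0.2933, 0.061]
tool_rot: [-0.67, 0.225, -0.223, 0.671]
ft_force: [0.2, 0.3, 0.1]
grip_width: 0.0588
```

arm_command --plan '[[[0,0,0],-1.7],[[0,0,0],-3.4],[[0,0,0],-5.1],[[0,0,0],-6.8],[[0,0,0],-8.5]]'

```text
time: 14.35
position: [0.4842, -0.2938, 0.0613]
tool_rot: [-0.543, 0.453, -0.452, 0.543]
ft_force: [0.4, -0.1, 0.0]
grip_width: 0.0605
```

arm_command --plan '[[[0,0,0],-1.7],[[0,0,0],-3.4],[[0,0,0],-5.1],[[0,0,0],-6.8],[[0,0,0],-7.9]]'

```text
time: 14.85
position: [0.4842, -0.2938, 0.0613]
tool_rot: [-0.359, 0.609, -0.609, 0.359]
ft_force: [0.3, 0.4, 0.5]
grip_width: 0.0611
```

```bash
python3 - <<'E'
from m import *
st(); go(.4839,-.2949,.017,-28.4)
shot('scene','s13.png',(80,150,260,300),4)
st()
E
```

```text
t14.8 p [ 0.4842 -0.2938  0.0613] jaw -29.0 y [-0.  0. -1.] F [0.3 0.4 0.5] w 0.0611 q6 -0.24
units [-0.01 -0.05 -1.77] turn 0.12 (deg 0.6) q6 now -0.24
t14.9 p [ 0.4843 -0.2938  0.0613] jaw -29.1 y [-0.  0. -1.] F [-0.2  0.2 -0.1] w 0.0612 q6 -0.23
```

View pics/s13.png

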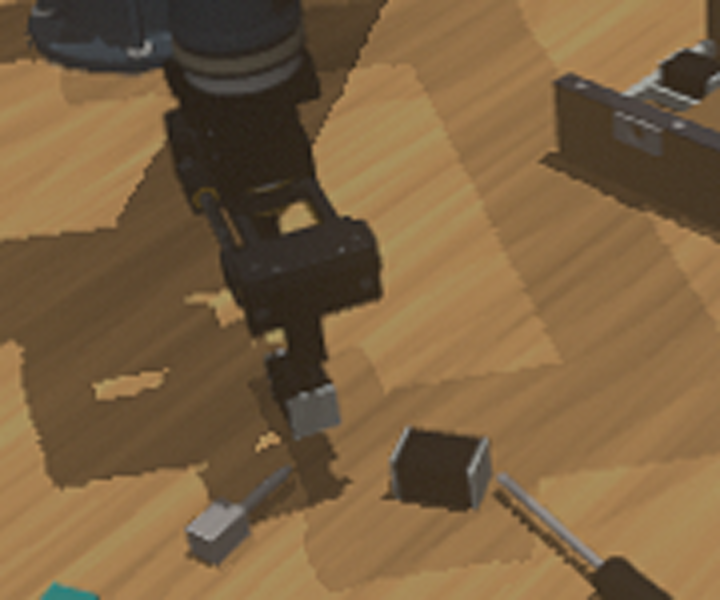

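arm_command --plan '[[[0,0,-0.6],0],[[0,0,-1.2],0],[[0,0,-1.8],0],[[0,0,-1.8],0]]' --fingers 0.5

```text
time: 15.3
position: [0.4831, -0.2929, 0.0145]
tool_rot: [-0.361, 0.61, -0.607, 0.36]
ft_force: [-0.2, 0.3, -0.5]
grip_width: 0.0651
```

arm_command --plan '[[[0,0,0],0],[[0,0,0],0],[[0,0,0],0],[[0,0,0],0],[[0,0,0],0]]' --fingers -1 --force 25

```text
time: 15.8
position: [0.4848, -0.2944, 0.0172]
tool_rot: [0.36, -0.608, 0.609, -0.361]
ft_force: [0.4, -0.3, 1.3]
grip_width: 0.0499
```

arm_command --plan '[[[0,0,1.5],0],[[0,0,3.2],0],[[0,1.8,3.2],1.6],[[0,3.7,3.2],3.3],[[0,5.6,3.2],5.06]]'

```text
time: 16.3
position: [0.484, -0.1529, 0.0971]
tool_rot: [0.485, -0.514, 0.515, -0.485]
ft_force: [0.4, 0.1, -1.0]
grip_width: 0.0498
```

arm_command --plan '[[[0,2,0],0],[[0,4,0],0],[[0,6,0],0],[[0,8,0],0],[[0.03,9.76,0],0]]'

```text
time: 16.8
position: [0.4842, 0.0923, 0.0966]
tool_rot: [-0.484, 0.516, -0.515, 0.484]
ft_force: [1.2, -1.2, -1.8]
grip_width: 0.05
```

arm_command --plan '[[[0,0,-0.6],0],[[0,0,-1.2],0],[[0,0,-1.8],0],[[0,0,-1.8],0]]'

```text
time: 17.2
position: [0.4835, 0.0903, 0.0502]
tool_rot: [-0.485, 0.516, -0.514, 0.483]
ft_force: [-0.5, -0.2, -1.3]
grip_width: 0.05
```

```bash
python3 - <<'E'
from m import *
st(); go(.4847,.0891,.0345,-3.6)
shot('scene','s14.png',(210,110,330,200),6.6)
st()
E
```

```text
t17.2 p [0.4835 0.0903 0.0502] jaw -3.6 y [-0.004  0.    -1.   ] F [-0.5 -0.2 -1.3] w 0.0500 q6 0.02
units [ 0.05 -0.05 -0.63] turn -0.00 (deg -0.0) q6 now 0.02
t17.2 p [0.4841 0.0901 0.051 ] jaw -3.6 y [-0.003  0.    -1.   ] F [-0.3  0.5 -0.9] w 0.0501 q6 0.02
```

View pics/s14.png

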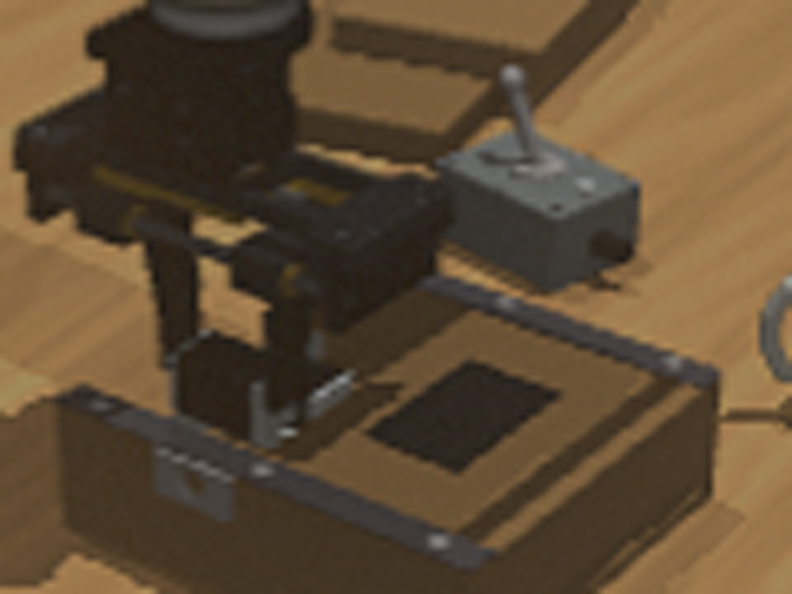

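cmd z 0.052. Descend in stages.

arm_command --plan '[[[0,0,-0.35],0],[[0,0,-0.72],0],[[0,0,-0.72],0]]'

```text
time: 17.55
position: [0.4845, 0.0898, 0.0327]
tool_rot: [-0.484, 0.516, -0.515, 0.483]
ft_force: [0.1, 0.1, -2.0]
grip_width: 0.0496
```

arm_command --plan '[[[0,0,-0.2],0],[[0,0,-0.33],0],[[0,0,-0.33],0]]'

```text
time: 17.85
position: [0.4852, 0.09, 0.0252]
tool_rot: [0.484, -0.516, 0.516, -0.484]
ft_force: [0.3, 0.4, -1.2]
grip_width: 0.05
```

arm_command --plan '[[[0,0,0],0],[[0,0,0],0],[[0,0,0],0],[[0,0,0.8],0],[[0,0,2],0]]' --fingers 0.4

```text
time: 18.35
position: [0.4837, 0.09, 0.0746]
tool_rot: [-0.485, 0.517, -0.515, 0.483]
ft_force: [-0.0, -0.0, -0.1]
grip_width: 0.0608
```

arm_command --plan '[[[0,-0.5,1],0],[[0,-2,1.5],0],[[0,-4,1.5],0],[[0,-6,1.5],0],[[0,-8,1.5],0]]'

```text
time: 18.85
position: [0.485, -0.1117, 0.1133]
tool_rot: [0.484, -0.515, 0.516, -0.484]
ft_force: [1.1, 0.4, -0.6]
grip_width: 0.061
```

```bash
python3 - <<'E'
from m import *
st()
shot('scene','s15.png',(80,100,330,280),3.2)
shot('top','t15.png',(160,130,420,280),3)
recrop('top','t15b.png',(290,130,360,225),8)
recrop('scene','s15b.png',(160,230,290,330),6)
st()
E
python3 look2.py top,scene A,pin
```

```text
t18.9 p [ 0.485  -0.1117  0.1133] jaw -3.6 y [ 0.001 -0.    -1.   ] F [ 1.1  0.4 -0.6] w 0.0610 q6 -0.39
t18.9 p [ 0.4871 -0.1166  0.1134] jaw -4.0 y [ 0.005 -0.004 -1.   ] F [ 0.8 -0.3 -0.3] w 0.0610 q6 -0.39
A top [ 0.6034 -0.2982  0.3911] 31.8
A scene [ 0.6001 -0.2981  0.4216] 198.7
pin top [ 0.5285 -0.405   1.6182] 15.8
pin scene [ 0.5256 -0.4041  1.6498] 40.0
```

View pics/t15.png

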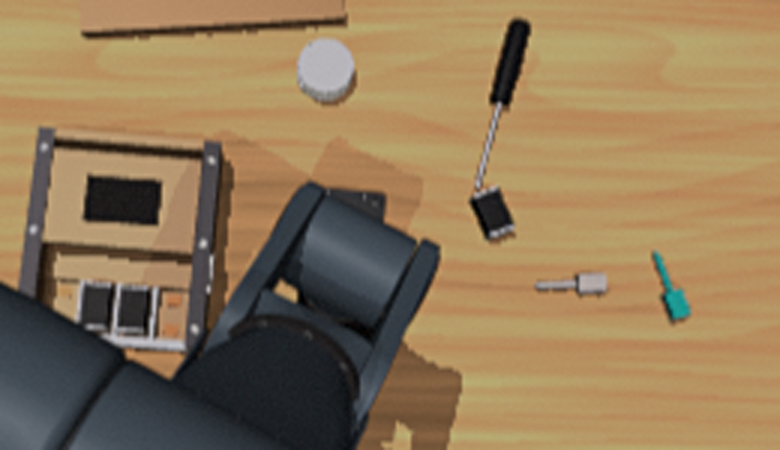

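View pics/t15b.png

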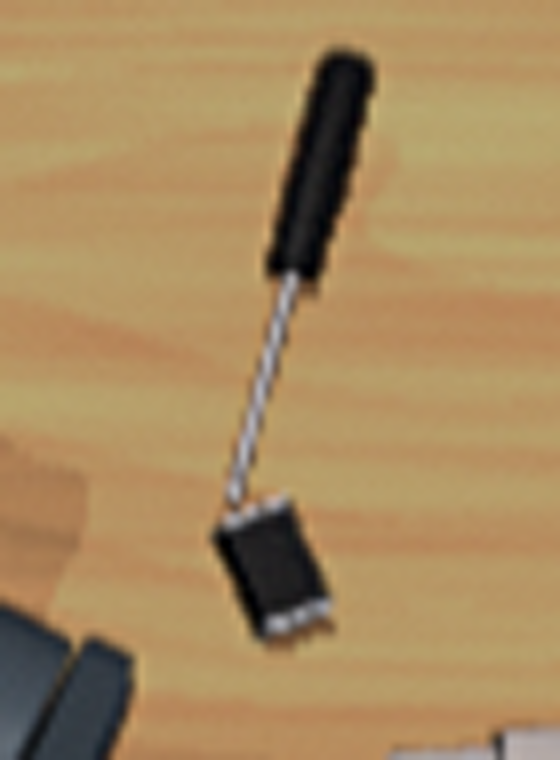

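View pics/s15b.png

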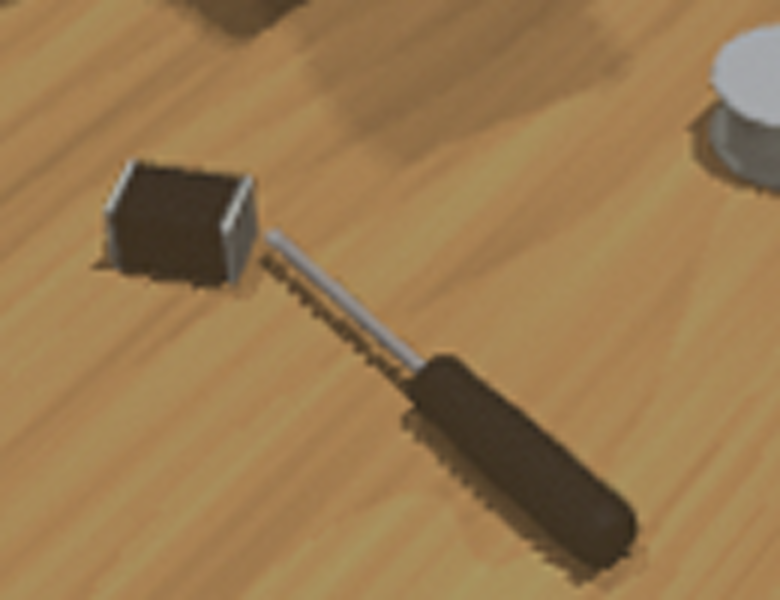

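View pics/s15.png

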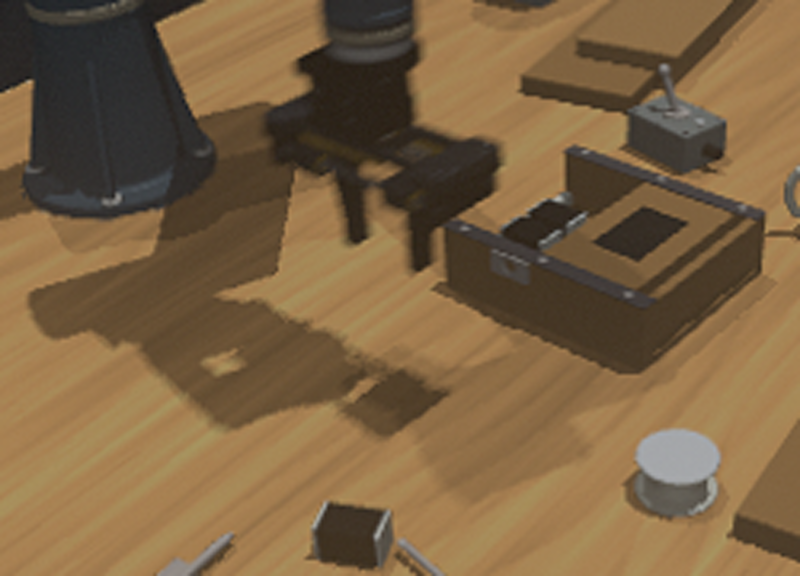

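arm_command --plan '[[[1,-1.5,0],-1.7],[[2,-3,0],-3.4],[[3,-4.5,0],-5.1],[[4,-6,0],-6.8],[[4.69,-7.48,0],-8.5]]'

```text
time: 19.45
position: [0.6039, -0.2978, 0.1128]
tool_rot: [0.262, -0.656, 0.657, -0.263]
ft_force: [-0.2, 1.5, 0.9]
grip_width: 0.0607
```

arm_command --plan '[[[0,0,-0.5],-1.7],[[0,0,-1.2],-3.4],[[0,0,-2],-3.96],[[0,0,-2],-3.96]]'

```text
time: 19.85
position: [0.6001, -0.2947, 0.0596]
tool_rot: [-0.149, 0.693, -0.69, 0.146]
ft_force: [-0.7, 0.7, 0.5]
grip_width: 0.061
```

```bash
python3 - <<'E'
from m import *
st(); go(.602,-.298,.012,-65.9)
shot('scene','s16.png',(110,180,270,300),5)
st()
E
```

```text
t19.9 p [ 0.6001 -0.2947  0.0596] jaw -65.9 y [-0.006  0.004 -1.   ] F [-0.7  0.7  0.5] w 0.0610 q6 0.53
units [ 0.08 -0.13 -1.91] turn -0.00 (deg -0.0) q6 now 0.53
t19.9 p [ 0.6011 -0.2954  0.0612] jaw -65.8 y [-0.004  0.003 -1.   ] F [ 0.3 -0.2 -0.6] w 0.0608 q6 0.53
```

View pics/s16.png

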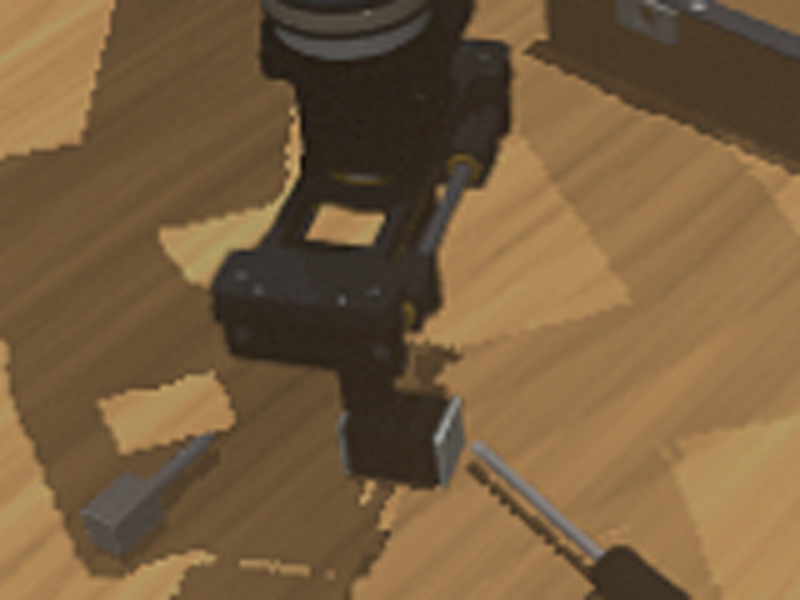

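arm_command --plan '[[[0,0,-0.7],0],[[0,0,-1.4],0],[[0,0,-2.04],0],[[0,0,-2.04],0]]'

```text
time: 20.3
position: [0.6006, -0.2956, 0.0092]
tool_rot: [-0.149, 0.693, -0.69, 0.146]
ft_force: [0.1, -0.3, -0.2]
grip_width: 0.0608
```

arm_command --plan '[[[0,0,0],0],[[0,0,0],0],[[0,0,0],0],[[0,0,0],0],[[0,0,0],0]]' --fingers -1 --force 25

```text
time: 20.8
position: [0.6027, -0.2973, 0.0124]
tool_rot: [0.147, -0.691, 0.692, -0.148]
ft_force: [0.3, 0.3, 1.1]
grip_width: 0.03
```

arm_command --plan '[[[0,0,0],0],[[0,0,0],0]]'

```text
time: 21.0
position: [0.6028, -0.2973, 0.0124]
tool_rot: [0.147, -0.691, 0.692, -0.148]
ft_force: [0.1, -0.2, 4.1]
grip_width: 0.0298
```

arm_command --plan '[[[0,0,1.2],0],[[0,0,2.4],0],[[-1.2,1.4,2.4],-1.6],[[-2.4,2.8,2.4],-3.2],[[-3.6,4.2,2.4],-4.8]]'

```text
time: 21.5
position: [0.5108, -0.1907, 0.0718]
tool_rot: [0.002, 0.707, -0.707, -0.002]
ft_force: [0.2, 0.9, -1.7]
grip_width: 0.0299
```

arm_command --plan '[[[-1.2,1.32,0],-0.74],[[-1.2,1.32,-0.9],-0.74],[[-1.2,1.32,-1.8],-0.74],[[-1.2,1.32,-2.3],-0.74],[[-1.2,1.32,-2.3],-0.74]]'

```text
time: 22.0
position: [0.4818, -0.1587, 0.0131]
tool_rot: [0.022, 0.707, -0.706, -0.023]
ft_force: [-0.1, -0.4, -1.0]
grip_width: 0.03
```

arm_command --plan '[[[0,0,-0.1],0],[[0,0,-0.1],0]]'

```text
time: 22.2
position: [0.4827, -0.1594, 0.0122]
tool_rot: [-0.023, -0.707, 0.707, 0.022]
ft_force: [-0.7, -0.6, -1.2]
grip_width: 0.03
```

arm_command --plan '[[[0,0,0],0],[[0,0,0],0],[[0,0,0],0],[[0,0,1],0],[[0,0,2],1.6]]' --fingers 0.5

```text
time: 22.7
position: [0.4817, -0.1587, 0.0619]
tool_rot: [-0.029, 0.707, -0.706, 0.028]
ft_force: [-0.1, 0.3, 0.3]
grip_width: 0.0608
```

arm_command --plan '[[[0,0,0],1.7],[[0,0,0],3.4],[[0,0,0],5.1],[[0,0,0],6.8],[[0,0,0],8.5]]'

```text
time: 23.2
position: [0.4823, -0.159, 0.062]
tool_rot: [0.283, -0.648, 0.648, -0.283]
ft_force: [-0.3, -0.1, -1.0]
grip_width: 0.0654
```

arm_command --plan '[[[0,0,0],1.7],[[0,0,0],3.4],[[0,0,0],5.1],[[0,0,0],6.8],[[0,0,0],7.9]]'

```text
time: 23.7
position: [0.4823, -0.159, 0.062]
tool_rot: [0.485, -0.514, 0.514, -0.485]
ft_force: [0.2, 0.4, -0.7]
grip_width: 0.0654
```

```bash
python3 - <<'E'
from m import *
st()
shot('scene','s17.png',(120,120,280,240),5)
st(); go(.482,-.16,.017,-3.6)
E
```

```text
t23.7 p [ 0.4823 -0.159   0.062 ] jaw -3.3 y [ 0. -0. -1.] F [ 0.2  0.4 -0.7] w 0.0654 q6 -0.48
t23.8 p [ 0.4823 -0.159   0.062 ] jaw -3.2 y [ 0. -0. -1.] F [-0.5  0.2 -0.7] w 0.0652 q6 -0.48
units [-0.01 -0.04 -1.8 ] turn -0.07 (deg -0.4) q6 now -0.48
```

View pics/s17.png

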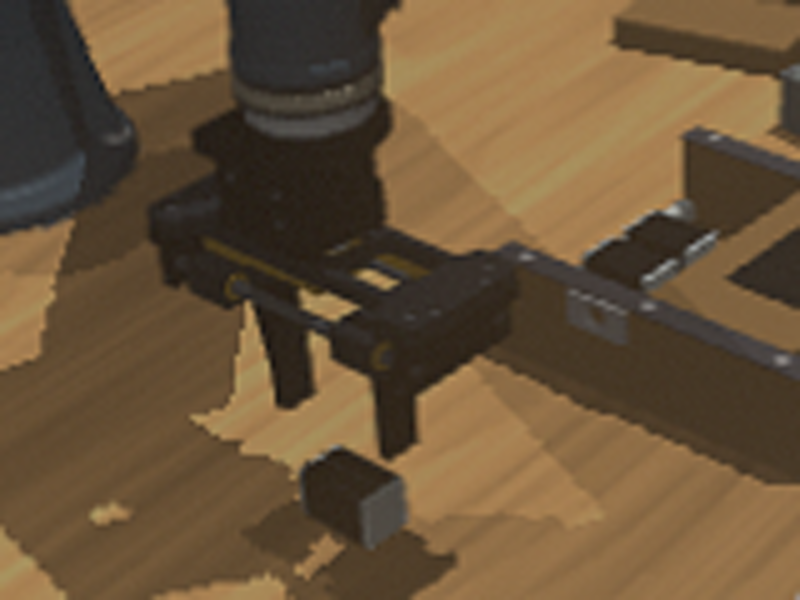

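```bash
python3 - <<'E'
from fit import *
from m import *
p=px('scene',[.482,-.16,.015]);print(p,(p-[120,120])*5)
for yaw in(-.06,.1): print((proj(camd('scene'),pack([.482,-.16,yaw])[0])-[120,120])*5)
x,f=fit(pack,[.482,-.16,-.06],('scene',));print(x,f)
E
```

```text
[190.22774367 219.25117024] [351.13871835 496.25585122]
[[300.85438276 515.098796  ]
 [294.73695322 469.99171185]
 [340.24614736 488.1444605 ]
 [334.82823068 443.34249236]
 [367.92777094 550.4653322 ]
 [362.64751828 504.82101238]
 [407.22024256 522.29627721]
 [402.64416577 476.9534829 ]]
[[299.34239853 520.4473195 ]
 [293.17583702 475.27292695]
 [332.12975709 490.45833465]
 [326.5846004  445.63598659]
 [376.31731248 547.98490115]
 [371.17505425 502.35990187]
 [408.38910327 516.91682546]
 [403.85027185 471.64191875]]
[ 0.48031038 -0.1588284  -0.10504399] 25.05098039215686
```

arm_command --plan '[[[0,0,-0.6],0],[[0,0,-1.2],0],[[0,0,-1.8],0],[[0,0,-1.8],0]]'

```text
time: 24.15
position: [0.4813, -0.1584, 0.0155]
tool_rot: [-0.484, 0.517, -0.515, 0.483]
ft_force: [-0.3, -0.1, 0.0]
grip_width: 0.0649
```

arm_command --plan '[[[0,0,0],0],[[0,0,0],0],[[0,0,0],0],[[0,0,0],0],[[0,0,0],0]]' --fingers -1 --force 25

```text
time: 24.65
position: [0.4826, -0.1592, 0.0175]
tool_rot: [0.484, -0.515, 0.516, -0.484]
ft_force: [-0.4, -0.1, 4.2]
grip_width: 0.0498
```

arm_command --plan '[[[0,0,1.5],0],[[0,0,3.2],0],[[0,1.8,3.2],-0.07],[[0,3.7,3.2],-0.07],[[0,5.6,3.2],-0.07]]'

```text
time: 25.15
position: [0.4823, -0.018, 0.0973]
tool_rot: [0.482, -0.517, 0.518, -0.482]
ft_force: [0.8, 0.2, -2.1]
grip_width: 0.0503
```

arm_command --plan '[[[0,1.6,0],0],[[0,2.76,0],0],[[0,2.76,-0.6],0],[[0,2.76,-1.8],0],[[0,2.76,-1.8],0]]'

```text
time: 25.65
position: [0.4799, 0.0507, 0.0494]
tool_rot: [-0.484, 0.519, -0.515, 0.481]
ft_force: [-0.5, -0.0, -1.4]
grip_width: 0.0496
```

```bash
python3 - <<'E'
from m import *
st()
shot('scene','s18.png',(210,110,330,200),6.6)
st(); go(.4822,.0491,.034,-3.6)
E
```

```text
t25.6 p [0.4799 0.0507 0.0494] jaw -3.9 y [-0.007  0.001 -1.   ] F [-0.5 -0.  -1.4] w 0.0496 q6 -0.06
t25.7 p [0.4807 0.0504 0.0506] jaw -4.0 y [-0.005  0.001 -1.   ] F [ 0.3  0.1 -1.2] w 0.0499 q6 -0.06
units [ 0.06 -0.05 -0.67] turn 0.07 (deg 0.4) q6 now -0.06
```

View pics/s18.png

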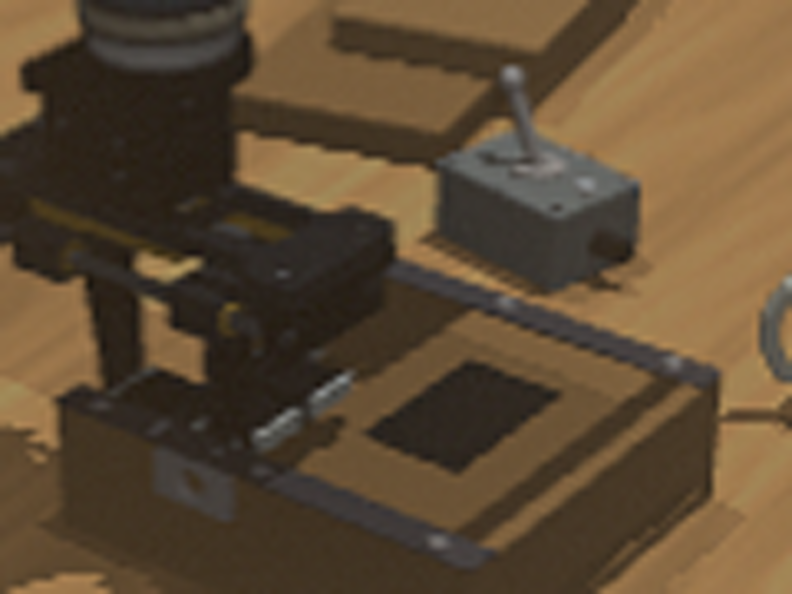

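cmd z 0.052.

arm_command --plan '[[[0,0,-0.35],0],[[0,0,-0.72],0],[[0,0,-0.72],0]]'

```text
time: 26.0
position: [0.482, 0.0498, 0.0333]
tool_rot: [-0.482, 0.517, -0.517, 0.482]
ft_force: [0.4, 0.7, -1.1]
grip_width: 0.0495
```

arm_command --plan '[[[0,0,-0.2],0],[[0,0,-0.33],0],[[0,0,-0.33],0]]'

```text
time: 26.3
position: [0.4825, 0.0499, 0.0256]
tool_rot: [0.482, -0.517, 0.517, -0.482]
ft_force: [-0.5, 0.2, -0.9]
grip_width: 0.0498
```

arm_command --plan '[[[0,0,0],0],[[0,0,0],0],[[0,0,0],0],[[0,0,0.8],0],[[0,0,2.5],0]]' --fingers 0.4

```text
time: 26.8
position: [0.4802, 0.0502, 0.0865]
tool_rot: [-0.484, 0.519, -0.515, 0.481]
ft_force: [0.8, -0.2, 0.0]
grip_width: 0.0606
```

arm_command --plan '[[[1.5,0.5,1],0],[[3,1,1],0],[[4.64,2.1,1],0],[[4.64,2.1,0.5],0],[[4.64,2.1,0.5],0]]' --fingers -1

```text
time: 27.3
position: [0.5971, 0.1031, 0.0989]
tool_rot: [-0.484, 0.518, -0.516, 0.482]
ft_force: [-0.5, -0.2, -0.1]
grip_width: 0.0291
```

```bash
python3 - <<'E'
from m import *
st()
shot('scene','s19.png',(210,90,330,200),6)
shot('top','t19.png',(150,150,300,270),5)
st(); go(.598,.102,.070,-3.6)
E
python3 look2.py scene pin
```

```text
t27.3 p [0.5971 0.1031 0.0989] jaw -3.9 y [-0.004 -0.    -1.   ] F [-0.5 -0.2 -0.1] w 0.0291 q6 0.05
t27.4 p [0.596  0.1023 0.0995] jaw -4.0 y [-0.004 -0.    -1.   ] F [ 1.   0.5 -0. ] w 0.0208 q6 0.05
units [ 0.08 -0.01 -1.18] turn 0.07 (deg 0.4) q6 now 0.05
pin scene [ 0.5249 -0.4047  1.6257] 39.8
```

View pics/s19.png

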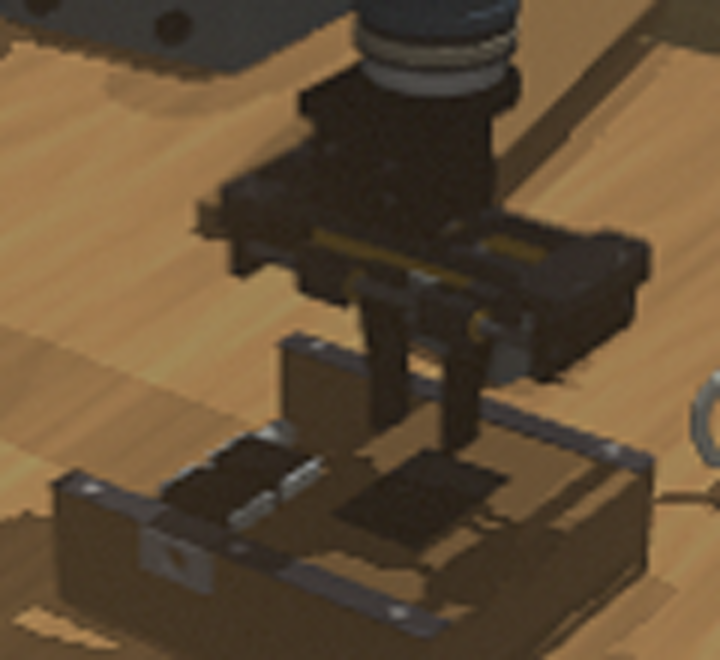

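View pics/t19.png

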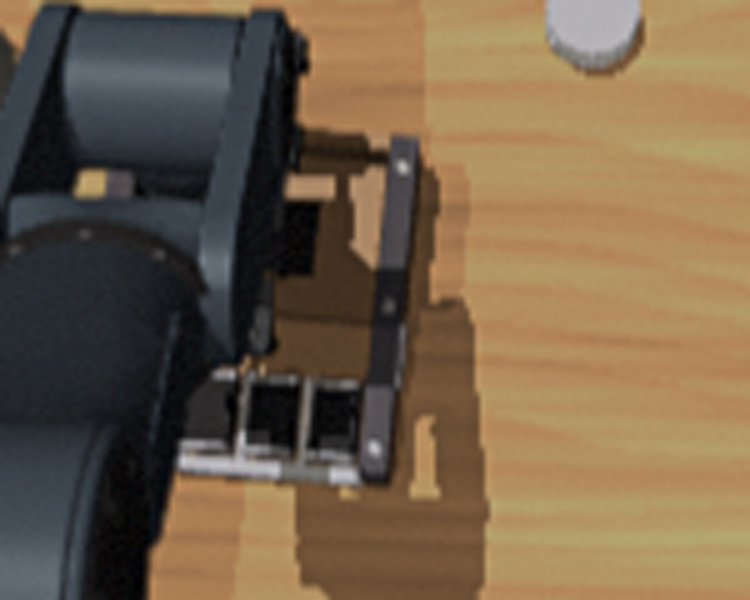

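arm_command --plan '[[[0,0,-0.6],0],[[0,0,-1.2],0],[[0,0,-1.5],0],[[0,0,-1.5],0],[[0,0,-1.5],0]]'

```text
time: 27.9
position: [0.5994, 0.1018, 0.0644]
tool_rot: [0.482, -0.516, 0.518, -0.483]
ft_force: [0.5, -1.1, 7.4]
grip_width: 0.0004
```

arm_command --plan '[[[0,0,-0.1],0],[[0,0,-0.1],0]]'

```text
time: 28.1
position: [0.6014, 0.1017, 0.0643]
tool_rot: [0.48, -0.515, 0.519, -0.484]
ft_force: [-0.1, -0.7, 16.9]
grip_width: 0.0007
```

arm_command --plan '[[[-0.3,0.02,0],0],[[-0.8,0.05,0],0],[[-1.3,0.08,0],0],[[-1.8,0.11,0],0],[[-2.2,0.137,0],0]]'

```text
time: 28.6
position: [0.5476, 0.1051, 0.0643]
tool_rot: [0.479, -0.514, 0.52, -0.485]
ft_force: [2.1, -1.8, 17.8]
grip_width: 0.0002
```

```bash
python3 - <<'E'
from m import *
st()
shot('scene','s20.png',(210,90,330,200),6)
st()
E
```

```text
t28.6 p [0.5476 0.1051 0.0643] jaw -4.0 y [ 0.012 -0.001 -1.   ] F [ 2.1 -1.8 17.8] w 0.0002 q6 0.06
t28.6 p [0.5451 0.1052 0.0643] jaw -4.0 y [ 0.008 -0.001 -1.   ] F [-0.6 -1.7 20.9] w 0.0002 q6 0.06
```

View pics/s20.png

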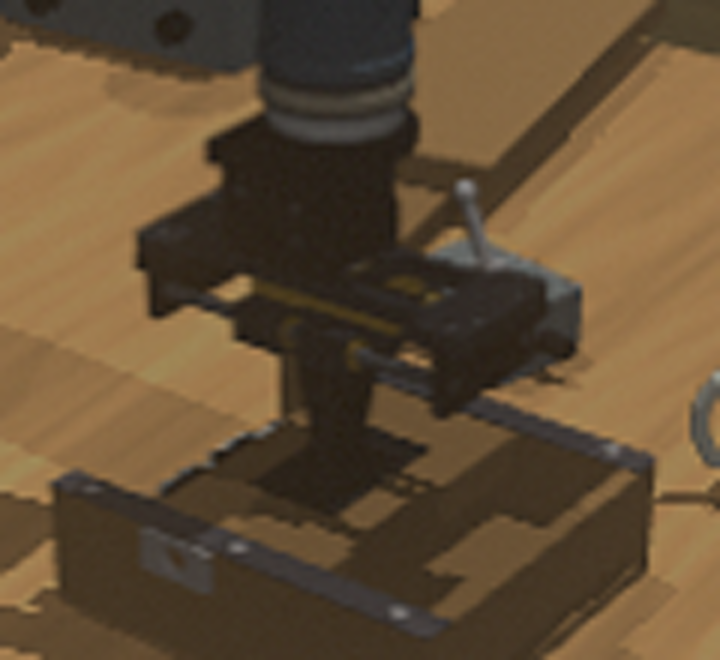

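Board moves with the fingers. Continue to the stop, with overtravel.

arm_command --plan '[[[-0.4,0.025,0],0],[[-0.8,0.05,0],0],[[-1.2,0.075,0],0],[[-1.5,0.093,0],0],[[-1.8,0.112,0],0]]'

```text
time: 29.15
position: [0.5043, 0.1078, 0.0644]
tool_rot: [0.479, -0.513, 0.521, -0.486]
ft_force: [11.0, -2.9, 11.8]
grip_width: 0.0001
```

arm_command --plan '[[[-0.15,0.01,0],0],[[-0.3,0.02,0],0],[[-0.3,0.02,0],0]]'

```text
time: 29.45
position: [0.5011, 0.1082, 0.0644]
tool_rot: [0.476, -0.511, 0.523, -0.488]
ft_force: [8.9, -2.6, 14.8]
grip_width: 0.0005
```

```bash
python3 - <<'E'
from m import *
st()
shot('scene','s21.png',(210,90,330,200),6)
st()
E
```

```text
t29.4 p [0.5011 0.1082 0.0644] jaw -4.0 y [ 0.023 -0.001 -1.   ] F [ 8.9 -2.6 14.8] w 0.0005 q6 0.07
t29.5 p [0.5011 0.1082 0.0643] jaw -4.0 y [ 0.023 -0.001 -1.   ] F [ 9.  -1.1 14.2] w 0.0001 q6 0.07
```

View pics/s21.png

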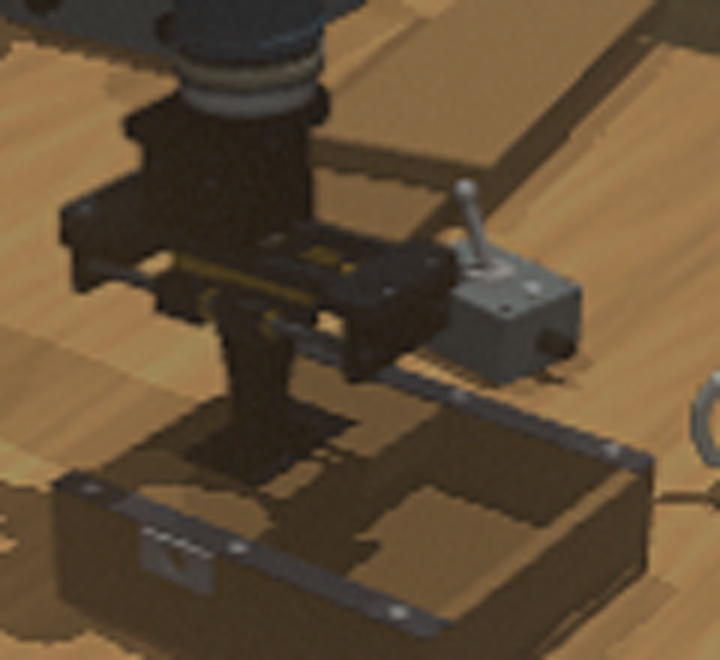

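arm_command --plan '[[[0,0,1],0],[[0,0,2],0],[[0.2,-1.9,2],0.4],[[0.4,-3.8,2],0.8],[[0.6,-5.7,2],1.35]]'

```text
time: 30.0
position: [0.5052, -0.0345, 0.1108]
tool_rot: [0.513, -0.487, 0.487, -0.513]
ft_force: [1.9, -0.2, 0.5]
grip_width: 0.0001
```

arm_command --plan '[[[0.2,-1.9,0],0],[[0.4,-3.8,0],0],[[0.6,-5.7,0],0],[[0.8,-7.6,0],0],[[0.86,-9.5,0],0]]' --fingers 0

```text
time: 30.5
position: [0.5266, -0.2728, 0.1103]
tool_rot: [-0.512, 0.488, -0.488, 0.512]
ft_force: [0.7, 0.7, -0.2]
grip_width: 0.0329
```

```bash
python3 - <<'E'
from m import *
st()
shot('scene','s22.png',(210,110,330,200),6.6)
shot('top','t22.png',(150,170,280,260),6)
st(); go(.527,-.405,.06,2.9)
E
python3 look2.py scene,top pin
```

```text
t30.5 p [ 0.5266 -0.2728  0.1103] jaw 2.7 y [-0.     0.001 -1.   ] F [ 0.7  0.7 -0.2] w 0.0329 q6 -0.71
t30.6 p [ 0.5281 -0.2782  0.1107] jaw 2.4 y [ 0.004 -0.005 -1.   ] F [-0.6  0.6  0.5] w 0.0391 q6 -0.71
units [-0.04 -5.07 -2.03] turn 0.10 (deg 0.5) q6 now -0.71
pin scene [ 0.5254 -0.4047  1.6338] 36.7
pin top [ 0.5318 -0.4088  2.0572] 98.1
```

View pics/s22.png

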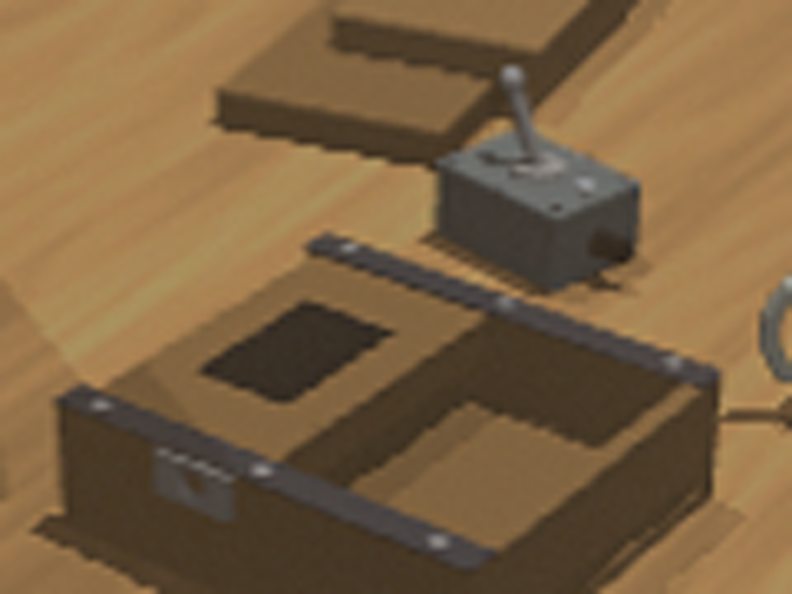

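View pics/t22.png

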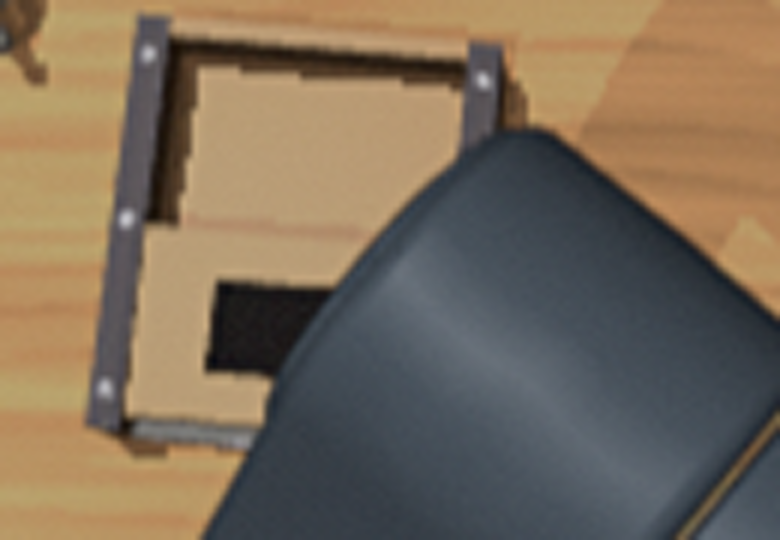

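arm_command --plan '[[[0,-1.8,0],0],[[0,-3.6,-0.5],0.1],[[0,-5.33,-1.5],0.1],[[0,-5.33,-2.4],0.1],[[0,-5.33,-2.4],0.1]]'

```text
time: 31.1
position: [0.5241, -0.4023, 0.0466]
tool_rot: [-0.513, 0.489, -0.483, 0.514]
ft_force: [-0.1, 1.3, -0.5]
grip_width: 0.0435
```

```bash
python3 - <<'E' | tail -30
from dock import *
from m import *
recr=lambda U,V:((U+.5)/6.6-.5+210,(V+.5)/6.6-.5+110)
d=np.load('/tmp/dock.npy'); R=np.array([[np.cos(d[2]),np.sin(d[2])],[-np.sin(d[2]),np.cos(d[2])]])
P=np.array([at('scene',recr(*q),.064) for q in[(308,300),(395,333),(288,403),(200,370)]])
print('patch local',[np.round(R@(p[:2]-d[:2]),4) for p in P], R@(P.mean(0)[:2]-d[:2]))
for q in [(155,453),(238,480),(232,522),(155,492),(195,485)]:
    q=recr(*q);a=at('scene',q,0);b=at('scene',q,.1); A=R@(a[:2]-d[:2]);B=R@(b[:2]-d[:2]); k=(-.0985-A[1])/(B[1]-A[1]); print('plate s',np.round(A+(B-A)*k,4), round(k*.1,4))
st()
shot('scene','s23.png',(80,190,230,310),5)
st(); go(.527,-.405,.003,2.9)
E
```

```text
[ 0.5584  0.1034 -0.0611]
[ 0.  -0.2 -0.   0.3  0.3  0.3 -0.3 -0.4]
[ 0.5559  0.1067 -0.0631]
[ 1.8 -0.4 -0.1 -0.5 -0.8  0.7 -0.6  0.3  1.3 -0.1 -0.2 -0.5 -1.4  0. ]
[ 0.5573  0.1046 -0.0621]
[-0.3  0.1 -0.4  0.7 -0.2  0.6 -0.7 -0.1  1.7 -0.1  0.  -0.  -0.9  1.2
 -0.5  0.9  1.4  0.4 -0.1 -0.1 -1.4  0.5]
patch local [array([-0.0773,  0.0431]), array([-0.0266,  0.0419]), array([-0.0276, -0.0363]), array([-0.0766, -0.037 ])] [-0.05203038  0.00293225]
plate s [-0.0514 -0.0985] 0.0605
plate s [-0.0058 -0.0985] 0.064
plate s [-0.0097 -0.0985] 0.0415
plate s [-0.0523 -0.0985] 0.0403
plate s [-0.0295 -0.0985] 0.0525
t31.1 p [ 0.5241 -0.4023  0.0466] jaw 3.1 y [-0.006  0.007 -1.   ] F [-0.1  1.3 -0.5] w 0.0435 q6 -0.88
t31.1 p [ 0.5251 -0.402   0.0483] jaw 3.2 y [-0.004  0.005 -1.   ] F [ 0.7 -1.1  0.4] w 0.0433 q6 -0.88
units [ 0.07 -0.12 -1.81] turn -0.06 (deg -0.3) q6 now -0.88
```

View pics/s23.png

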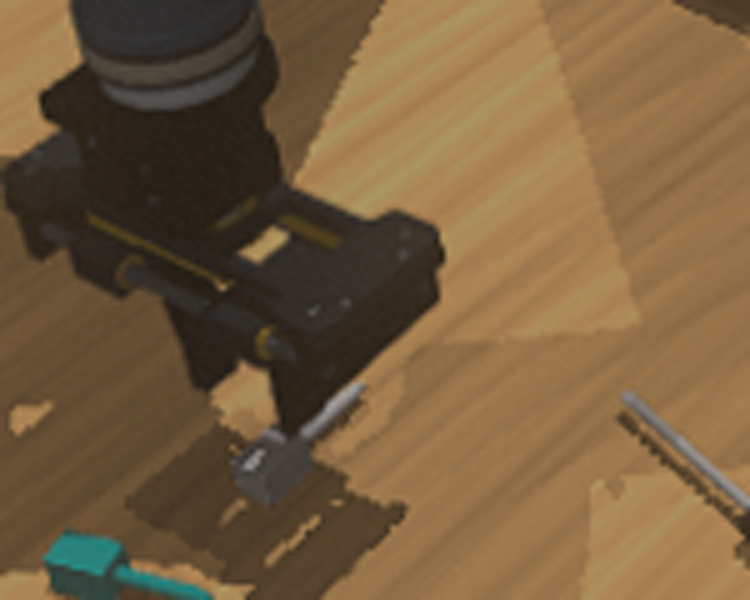

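```bash
python3 - <<'E' | tail -8
from dock import *
recr=lambda U,V:((U+.5)/6.6-.5+210,(V+.5)/6.6-.5+110)
d=np.load('/tmp/dock.npy'); R=np.array([[np.cos(d[2]),np.sin(d[2])],[-np.sin(d[2]),np.cos(d[2])]])
for Q in([(470,362),(560,395),(457,472),(368,435)],[(308,300),(395,333),(288,403),(200,370)]):
    P=np.array([at('scene',recr(*q),.064) for q in Q])
    print('patch local',[np.round(R@(p[:2]-d[:2]),4) for p in P], R@(P.mean(0)[:2]-d[:2]))
t=lambda U,V:((U+.5)/6-.5+150,(V+.5)/6-.5+170)
for q in[(215,283),(207,370),(145,222),(140,420),(130,415)]: print(R@(at('top',t(*q),.064)[:2]-d[:2]))
E
```

```text
-0.5  0.9  1.4  0.4 -0.1 -0.1 -1.4  0.5]
patch local [array([0.0157, 0.0406]), array([0.0638, 0.0405]), array([ 0.0639, -0.0385]), array([ 0.0163, -0.0369])] [0.03994127 0.00141239]
patch local [array([-0.0773,  0.0431]), array([-0.0266,  0.0419]), array([-0.0276, -0.0363]), array([-0.0766, -0.037 ])] [-0.05203038  0.00293225]
[-0.02859225  0.04039503]
[-0.07448236  0.03908954]
[0.00055121 0.08106064]
[-0.10331345  0.07060626]
[-0.1011814   0.07610253]
```

arm_command --plan '[[[0,0,1.2],0],[[0,0.3,2.4],0],[[0.2,2.2,2.4],-0.5],[[0.4,4.1,2.4],-1],[[0.6,6,2.4],-1.3]]' --fingers -1

```text
time: 31.65
position: [0.5423, -0.2512, 0.1125]
tool_rot: [0.485, -0.514, 0.515, -0.486]
ft_force: [0.1, 0.2, 0.3]
grip_width: 0.0118
```

arm_command --plan '[[[0.3,1.9,0],0],[[0.6,3.8,0],0],[[0.9,5.7,0],0],[[1.2,7.6,0],0],[[1.4,9.5,0],0]]'

```text
time: 32.15
position: [0.5771, -0.0132, 0.1122]
tool_rot: [0.486, -0.513, 0.514, -0.487]
ft_force: [0.7, -0.1, 0.1]
grip_width: 0.0002
```

arm_command --plan '[[[0.2,1.9,0],0],[[0.28,3.8,0],0],[[0.28,4.8,0],0],[[0.28,4.8,-0.8],0],[[0.28,4.8,-0.8],0]]'

```text
time: 32.65
position: [0.5817, 0.106, 0.0902]
tool_rot: [-0.488, 0.514, -0.512, 0.486]
ft_force: [-0.3, 0.2, 0.3]
grip_width: 0.0005
```

```bash
python3 - <<'E'
from m import *
st()
shot('scene','s24.png',(210,90,330,200),6)
shot('top','t24.png',(150,170,280,260),6)
st(); go(.584,.103,.052,-3.6)
E
```

```text
t32.6 p [0.5817 0.106  0.0902] jaw -3.0 y [-0.003  0.    -1.   ] F [-0.3  0.2  0.3] w 0.0005 q6 0.04
t32.8 p [0.5835 0.1042 0.0914] jaw -3.2 y [-0. -0. -1.] F [ 0.5 -0.3 -0.1] w 0.0005 q6 0.04
units [ 0.02 -0.05 -1.58] turn -0.09 (deg -0.4) q6 now 0.04
```

View pics/s24.png

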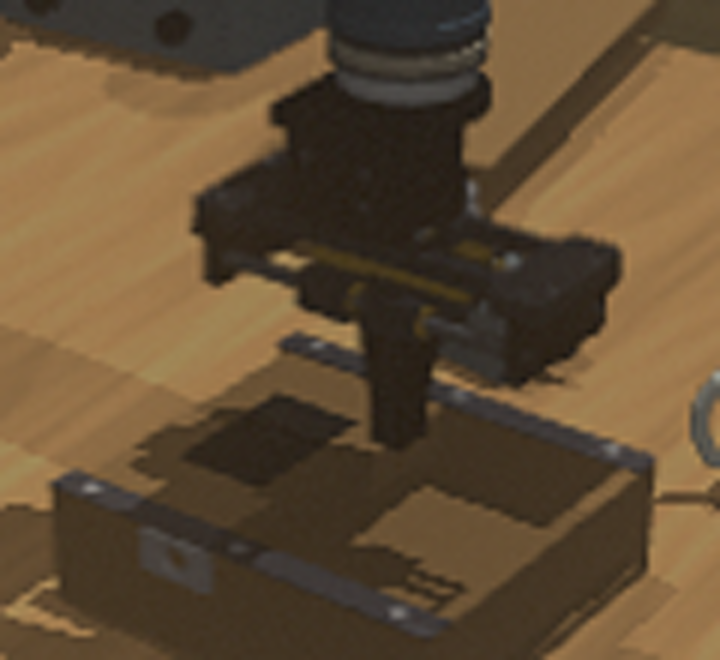

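View pics/t24.png

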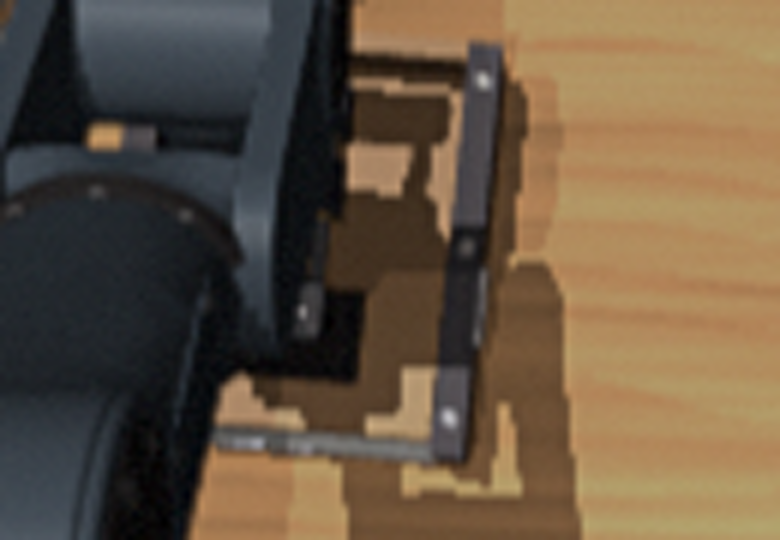

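arm_command --plan '[[[0,0,-0.6],0],[[0,0,-1.2],0],[[0,0,-1.6],0],[[0,0,-1.6],0]]'

```text
time: 33.15
position: [0.5831, 0.103, 0.0491]
tool_rot: [-0.486, 0.515, -0.513, 0.485]
ft_force: [-0.9, -0.1, 0.1]
grip_width: 0.0
```

arm_command --plan '[[[-0.15,0.01,0],0],[[-0.3,0.02,0],0],[[-0.3,0.02,0],0]]'

```text
time: 33.45
position: [0.5761, 0.1041, 0.0509]
tool_rot: [-0.486, 0.514, -0.514, 0.486]
ft_force: [-0.6, 0.8, 0.5]
grip_width: 0.0003
```

arm_command --plan '[[[-0.15,0.01,0],0],[[-0.3,0.02,0],0],[[-0.3,0.02,0],0]]'

```text
time: 33.75
position: [0.5685, 0.1046, 0.0507]
tool_rot: [-0.486, 0.514, -0.514, 0.486]
ft_force: [0.7, 0.0, -0.5]
grip_width: 0.0005
```

arm_command --plan '[[[-0.1,0.006,0],0],[[-0.2,0.012,0],0],[[-0.2,0.012,0],0]]'

```text
time: 34.05
position: [0.565, 0.1048, 0.0507]
tool_rot: [0.485, -0.513, 0.514, -0.486]
ft_force: [1.2, 0.4, -0.6]
grip_width: 0.0005
```

arm_command --plan '[[[-0.1,0.006,0],0],[[-0.2,0.012,0],0],[[-0.2,0.012,0],0]]'

```text
time: 34.35
position: [0.565, 0.1048, 0.0509]
tool_rot: [0.482, -0.511, 0.517, -0.489]
ft_force: [9.7, -0.4, -7.6]
grip_width: 0.0003
```

arm_command --plan '[[[-0.1,0.006,0],0],[[-0.2,0.012,0],0],[[-0.2,0.012,0],0]]'

```text
time: 34.65
position: [0.565, 0.1048, 0.0513]
tool_rot: [0.48, -0.508, 0.52, -0.491]
ft_force: [16.3, 0.6, -12.3]
grip_width: 0.0002
```

arm_command --plan '[[[0.6,0,0],0],[[0.6,0,1.2],0],[[0.6,0,2.4],0],[[0.4,-1.8,2.4],0.6],[[0.2,-3.7,2.4],1.2]]'

```text
time: 35.15
position: [0.5594, 0.0133, 0.1117]
tool_rot: [-0.513, 0.486, -0.487, 0.514]
ft_force: [-0.0, -0.6, -0.7]
grip_width: 0.0005
```

arm_command --plan '[[[-0.2,-1.9,0],0],[[-0.4,-3.8,0],0],[[-0.6,-5.7,0],0],[[-0.8,-7.6,0],0],[[-1,-9.5,0],0]]' --fingers 0

```text
time: 35.65
position: [0.5331, -0.226, 0.1104]
tool_rot: [0.512, -0.488, 0.487, -0.512]
ft_force: [0.5, -0.7, -0.2]
grip_width: 0.0325
```

arm_command --plan '[[[-0.2,-1.9,0],0],[[-0.28,-3.8,0],0],[[-0.28,-5.7,0],0],[[-0.28,-7.18,-0.5],0],[[-0.28,-7.18,-1.5],0]]'

```text
time: 36.15
position: [0.5284, -0.412, 0.075]
tool_rot: [0.511, -0.485, 0.492, -0.51]
ft_force: [0.6, -0.2, -0.1]
grip_width: 0.0436
```

```bash
python3 - <<'E'
from m import *
st(); shot('scene','s25.png',(80,190,230,310),5); shot('top','t25.png',(150,170,400,270),3)
st(); go(.527,-.405,.003,2.9)
E
python3 look2.py scene pin
```

```text
t36.1 p [ 0.5284 -0.412   0.075 ] jaw 2.5 y [ 0.006 -0.008 -1.   ] F [ 0.6 -0.2 -0.1] w 0.0436 q6 -0.87
t36.2 p [ 0.5243 -0.4029  0.0694] jaw 2.6 y [-0.006  0.007 -1.   ] F [-0.6  1.4 -0.1] w 0.0436 q6 -0.87
units [ 0.11 -0.08 -2.66] turn 0.05 (deg 0.3) q6 now -0.87
pin scene [ 0.5252 -0.4054  1.6342] 38.1
```

View pics/s25.png

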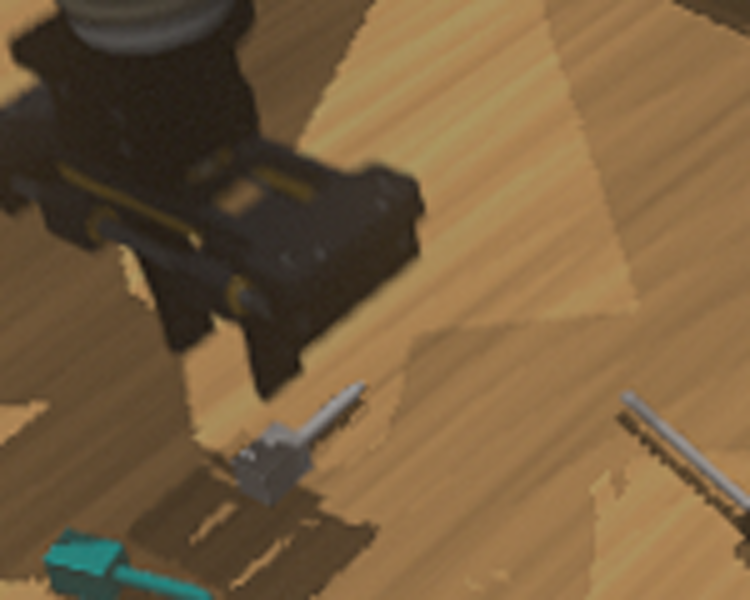

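View pics/t25.png

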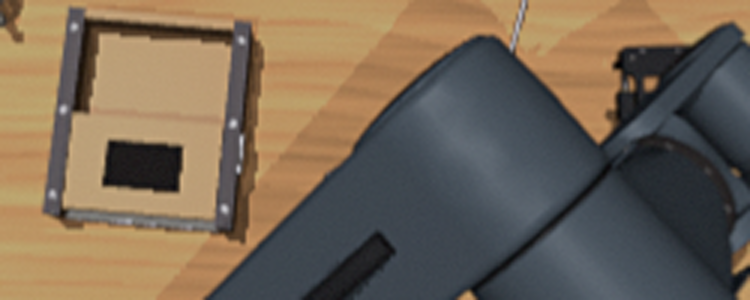

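arm_command --plan '[[[0,0,-0.9],0.05],[[0,0,-1.8],0.05],[[0,0,-2.6],0.05],[[0,0,-2.77],0.05],[[0,0,-2.77],0.05]]'

```text
time: 36.75
position: [0.5271, -0.4026, 0.0037]
tool_rot: [-0.513, 0.487, -0.485, 0.513]
ft_force: [-0.4, 0.1, 0.4]
grip_width: 0.0437
```

arm_command --plan '[[[0,0,0],0],[[0,0,0],0],[[0,0,0],0],[[0,0,0],0],[[0,0,0],0]]' --fingers -1 --force 35

```text
time: 37.25
position: [0.5276, -0.4044, 0.0046]
tool_rot: [0.513, -0.486, 0.487, -0.513]
ft_force: [-0.6, 0.1, 3.4]
grip_width: 0.0196
```

arm_command --plan '[[[0,0,0],0],[[0,0,0],0]]'

```text
time: 37.45
position: [0.5277, -0.4044, 0.0047]
tool_rot: [0.513, -0.486, 0.487, -0.513]
ft_force: [-0.5, 0.4, 5.8]
grip_width: 0.0195
```

arm_command --plan '[[[0,0,1],0],[[0,0,2.4],0],[[-0.1,1.8,3],-0.5],[[-0.2,3.7,3],-1],[[-0.3,5.6,3],-1.3]]'

```text
time: 37.95
position: [0.5196, -0.2632, 0.0792]
tool_rot: [0.484, -0.515, 0.516, -0.484]
ft_force: [1.9, -0.1, -1.5]
grip_width: 0.0197
```

arm_command --plan '[[[0,1.9,0],0],[[-0.05,3.8,0],0],[[-0.09,5.7,0],0],[[-0.09,7,0],0],[[-0.09,7.4,-0.6],0]]'

```text
time: 38.45
position: [0.5173, -0.0757, 0.0646]
tool_rot: [0.485, -0.514, 0.514, -0.486]
ft_force: [0.4, -0.9, -1.0]
grip_width: 0.0198
```

arm_command --plan '[[[0,0.3,-0.5],0],[[0,0.3,-0.68],0],[[0,0.3,-0.68],0],[[0,0.3,-0.68],0]]'

```text
time: 38.85
position: [0.5179, -0.0723, 0.0469]
tool_rot: [0.484, -0.515, 0.515, -0.484]
ft_force: [-0.2, 0.1, -0.5]
grip_width: 0.0194
```

```bash
python3 - <<'E'
from m import *
st(); shot('scene','s26.png',(180,120,300,210),6.6); shot('top','t26.png',(160,190,290,270),6)
st(); go(.5173,-.0722,.0473,-3.56)
E
```

```text
t38.9 p [ 0.5179 -0.0723  0.0469] jaw -3.5 y [ 0. -0. -1.] F [-0.2  0.1 -0.5] w 0.0194 q6 -0.29
t39.0 p [ 0.5181 -0.0725  0.0472] jaw -3.5 y [ 0.001 -0.    -1.   ] F [ 0.2  0.  -1.5] w 0.0198 q6 -0.29
units [-0.03  0.01  0.  ] turn -0.01 (deg -0.0) q6 now -0.29
```

View pics/s26.png

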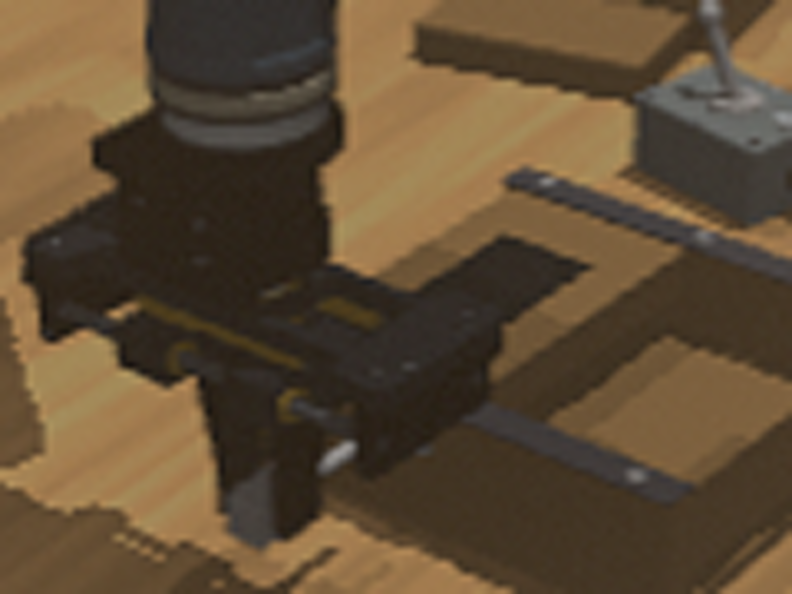

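View pics/t26.png

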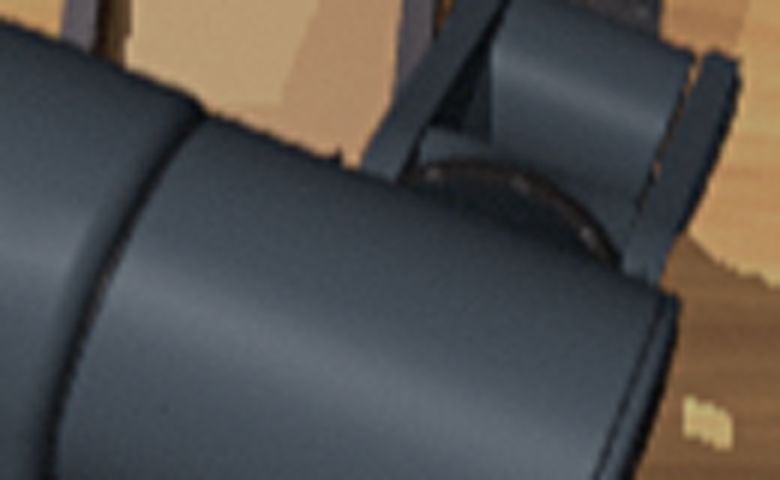

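```bash
python3 - <<'E'
from m import *
recrop('scene','s26b.png',(210,165,270,210),13)
for X in([.5211,-.0113,.053],[.5182,-.0572,.053],[.5223,.0086,.053],[.5173,-.0722,.053]):
    p=px('scene',X); print((p-[210,165]+.5)*13-.5)
E
```

```text
[329.04842501 278.90376554]
[187.6373184  374.84330534]
[388.02924035 238.68821507]
[140.08522124 407.31764876]
```

View pics/s26b.png

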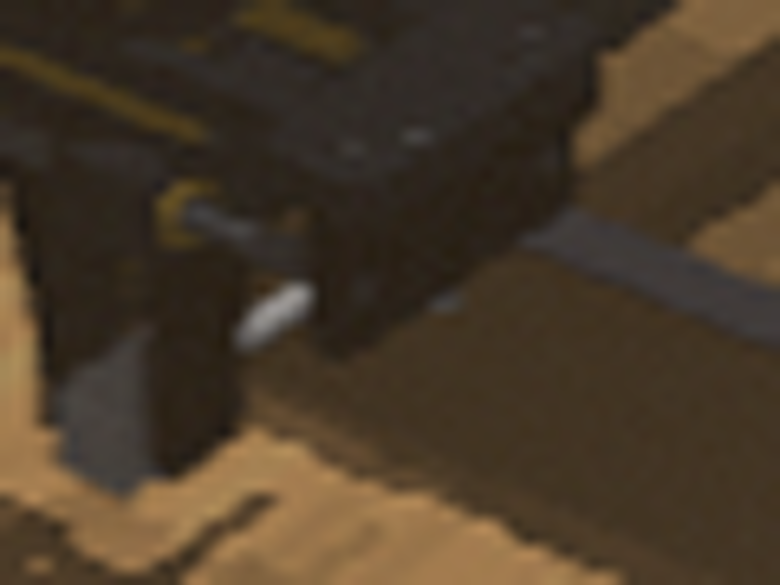

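arm_command --plan '[[[0.02,0.3,0],0],[[0.04,0.6,0],0],[[0.06,0.9,0],0],[[0.06,0.9,0],0]]'

```text
time: 39.35
position: [0.5188, -0.0478, 0.0469]
tool_rot: [-0.485, 0.515, -0.514, 0.485]
ft_force: [0.5, -1.0, -1.2]
grip_width: 0.0194
```

arm_command --plan '[[[0.01,0.15,0],0],[[0.02,0.3,0],0],[[0.02,0.3,0],0]]'

```text
time: 39.65
position: [0.5195, -0.0411, 0.0468]
tool_rot: [-0.485, 0.515, -0.515, 0.485]
ft_force: [0.5, -0.6, -1.9]
grip_width: 0.0198
```

arm_command --plan '[[[0.012,0.2,0],0],[[0.025,0.4,0],0],[[0.025,0.4,0],0]]'

```text
time: 39.95
position: [0.52, -0.031, 0.0468]
tool_rot: [-0.485, 0.515, -0.515, 0.485]
ft_force: [-0.7, -0.4, -1.1]
grip_width: 0.0195
```

arm_command --plan '[[[0.012,0.2,0],0],[[0.025,0.4,0],0],[[0.025,0.4,0],0]]'

```text
time: 40.25
position: [0.5207, -0.0209, 0.0468]
tool_rot: [-0.485, 0.515, -0.515, 0.485]
ft_force: [0.8, 0.8, -0.6]
grip_width: 0.0198
```

arm_command --plan '[[[0.012,0.2,0],0],[[0.025,0.4,0],0],[[0.025,0.4,0],0]]'

```text
time: 40.55
position: [0.5213, -0.0109, 0.0468]
tool_rot: [-0.485, 0.515, -0.515, 0.485]
ft_force: [-0.4, -0.4, -0.9]
grip_width: 0.0197
```

arm_command --plan '[[[0.006,0.1,0],0],[[0.012,0.2,0],0],[[0.012,0.2,0],0]]'

```text
time: 40.85
position: [0.5218, -0.0083, 0.0468]
tool_rot: [0.486, -0.514, 0.515, -0.484]
ft_force: [-1.6, -6.8, -1.1]
grip_width: 0.02
```

arm_command --plan '[[[0.006,0.1,0],0],[[0.012,0.2,0],0],[[0.012,0.2,0],0]]'

```text
time: 41.15
position: [0.5218, -0.008, 0.0469]
tool_rot: [0.489, -0.511, 0.516, -0.483]
ft_force: [-4.9, -26.1, -1.5]
grip_width: 0.0196
```

arm_command --plan '[[[-0.01,-0.2,0],0],[[-0.01,-0.2,0],0]]'

```text
time: 41.35
position: [0.5219, -0.0083, 0.0468]
tool_rot: [0.485, -0.515, 0.515, -0.484]
ft_force: [-1.4, -7.2, -1.3]
grip_width: 0.0197
```

arm_command --plan '[[[0,0,0],0],[[0,0,0],0],[[0,0,0],0],[[0,0,1],0],[[0,0,2.4],0]]' --fingers 0

```text
time: 41.85
position: [0.5202, -0.0056, 0.1059]
tool_rot: [-0.486, 0.516, -0.513, 0.484]
ft_force: [1.4, -0.4, -0.3]
grip_width: 0.0425
```

arm_command --plan '[[[0,-1.5,1],0],[[0,-3.4,1.5],0],[[0,-5.3,1.5],0],[[0,-7.2,1.5],0]]'

```text
time: 42.25
position: [0.5223, -0.1876, 0.1454]
tool_rot: [0.485, -0.514, 0.515, -0.485]
ft_force: [-0.4, 0.3, 0.5]
grip_width: 0.0436
```

```bash
python3 - <<'E'
from m import *
st(); shot('scene','s27.png',(180,110,330,220),5.3); shot('top','t27.png',(90,140,290,270),4)
st(); recrop('top','t27b.png',(185,190,245,250),10)
E
```

```text
t42.2 p [ 0.5223 -0.1876  0.1454] jaw -3.4 y [ 0.002 -0.001 -1.   ] F [-0.4  0.3  0.5] w 0.0436 q6 -0.49
t42.4 p [ 0.5236 -0.1926  0.1451] jaw -3.8 y [ 0.005 -0.004 -1.   ] F [0.1 0.  0.6] w 0.0438 q6 -0.49
```

View pics/s27.png

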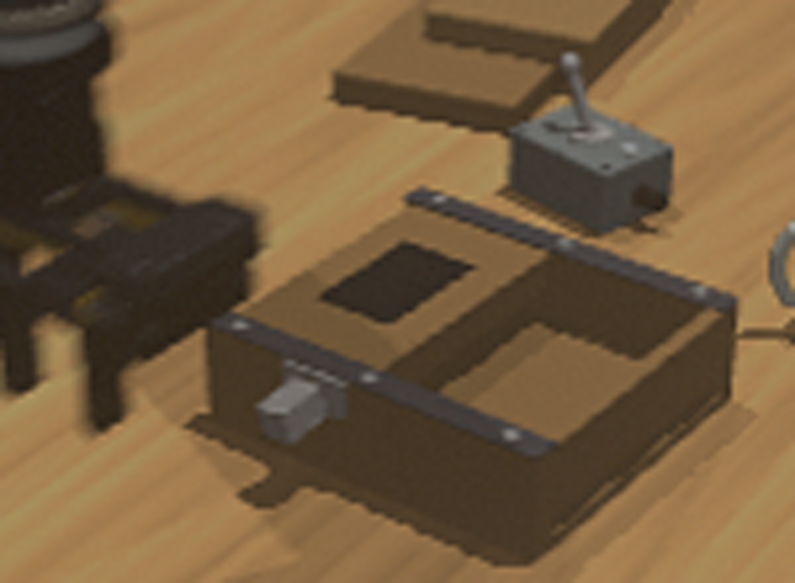

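View pics/t27.png

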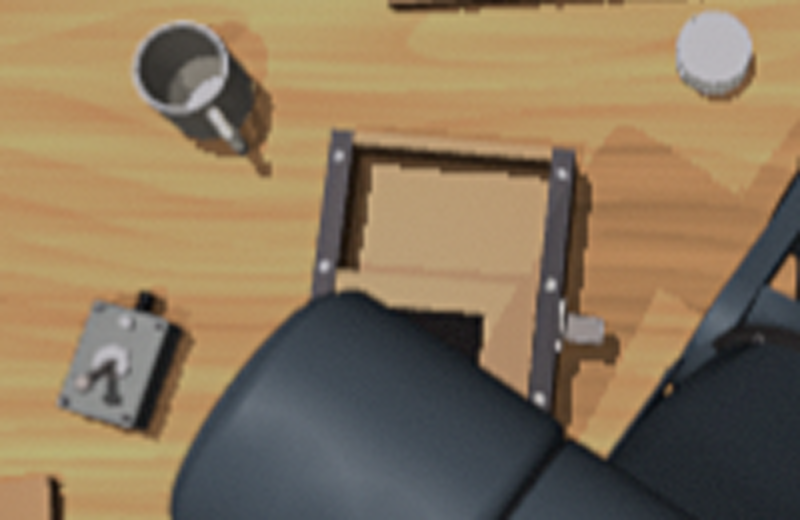

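arm_command --plan '[[[-0.3,1.9,0],1.3],[[-0.6,3.8,0],2.6],[[-0.9,5.7,0],3.9],[[-1.2,7.6,0],5.2],[[-1.5,9.5,0],6.5]]' --fingers -1

```text
time: 42.85
position: [0.4831, 0.0538, 0.1443]
tool_rot: [-0.61, 0.358, -0.357, 0.61]
ft_force: [0.7, 0.3, -0.1]
grip_width: 0.0118
```

arm_command --plan '[[[-0.3,1.9,0],1.5],[[-0.6,3.8,0],3],[[-0.9,5.7,0],4.5],[[-1.2,7.6,0],6],[[-1.5,9.5,0],7.5]]'

```text
time: 43.35
position: [0.4448, 0.2912, 0.1442]
tool_rot: [0.693, -0.142, 0.141, -0.693]
ft_force: [1.5, -0.3, 0.5]
grip_width: 0.0003
```

arm_command --plan '[[[-0.2,1.8,0],0.8],[[-0.45,3.48,0],1.66],[[-0.45,3.48,0],1.66],[[-0.45,3.48,-0.6],1.66]]'

```text
time: 43.75
position: [0.435, 0.3779, 0.1305]
tool_rot: [-0.7, 0.091, -0.093, 0.702]
ft_force: [-0.3, 0.3, -0.5]
grip_width: 0.0006
```

```bash
python3 - <<'E'
from m import *
st(); shot('scene','s28.png',(230,60,380,170),5)
st(); go(.4353,.3746,.078,74.8)
E
```

```text
t43.8 p [0.435  0.3779 0.1305] jaw 75.0 y [ 0.003  0.002 -1.   ] F [-0.3  0.3 -0.5] w 0.0006 q6 -0.79
t43.8 p [0.4332 0.3758 0.1273] jaw 75.0 y [-0.003 -0.002 -1.   ] F [-0.3 -0.5 -0.5] w 0.0004 q6 -0.79
units [ 0.08 -0.05 -1.97] turn -0.03 (deg -0.2) q6 now -0.79
```

View pics/s28.png

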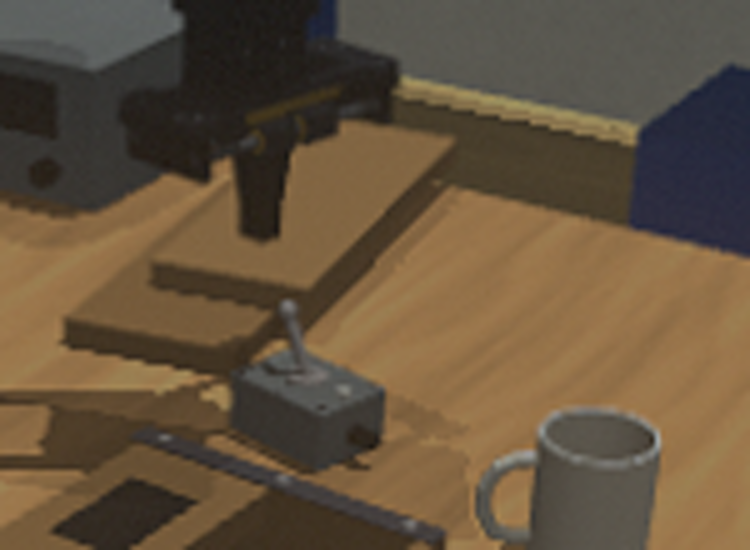

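arm_command --plan '[[[0,0,-1],0],[[0,0,-2.06],0],[[0,0,-2.06],0],[[0,0,-2.06],0]]'

```text
time: 44.2
position: [0.4349, 0.3748, 0.0778]
tool_rot: [0.701, -0.094, 0.093, -0.7]
ft_force: [-0.9, -0.4, 0.6]
grip_width: -0.0001
```

arm_command --plan '[[[0.4,-0.11,0],0],[[0.8,-0.22,0],0],[[1.2,-0.33,0],0],[[1.6,-0.45,0],0],[[1.95,-0.55,0],0]]'

```text
time: 44.7
position: [0.4867, 0.3613, 0.0782]
tool_rot: [-0.701, 0.093, -0.094, 0.701]
ft_force: [-1.1, 0.2, 0.1]
grip_width: 0.0006
```

```bash
python3 - <<'E'
from m import *
st(); shot('scene','s29.png',(230,60,380,170),5)
st()
b=np.array([.4853,.3605]); ux=np.array([np.cos(-.275),np.sin(-.275)]); print((get_obs()['position'][:2]-b)@ux)
E
```

```text
t44.7 p [0.4867 0.3613 0.0782] jaw 74.8 y [ 0.003  0.001 -1.   ] F [-1.1  0.2  0.1] w 0.0006 q6 -0.85
t44.8 p [0.4872 0.3611 0.078 ] jaw 74.7 y [ 0.002  0.001 -1.   ] F [-0.9  1.2  0.7] w 0.0005 q6 -0.85
0.001615438597522137
```

View pics/s29.png

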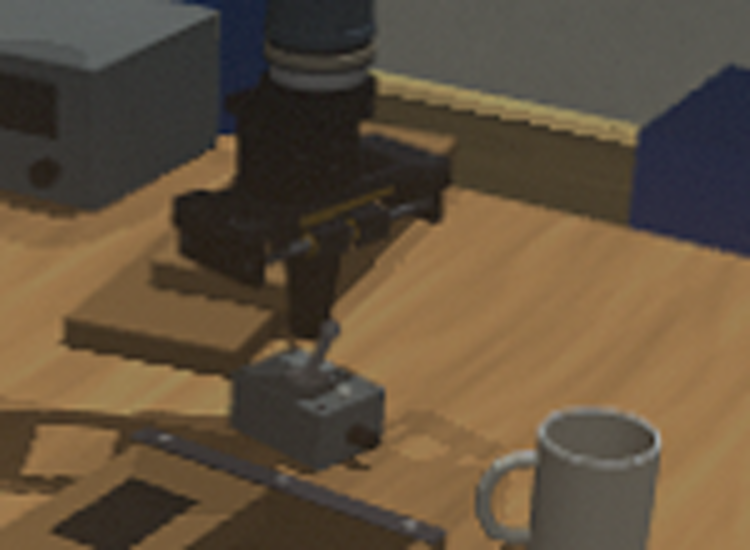

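arm_command --plan '[[[-0.8,0.22,0],0],[[-1,0.28,1],0],[[-1,0.28,2.5],0],[[-1,1.5,4],0],[[-1.5,3,5],0]]'

```text
time: 45.25
position: [0.45, 0.4369, 0.2059]
tool_rot: [-0.7, 0.093, -0.096, 0.702]
ft_force: [0.4, 0.6, -0.1]
grip_width: 0.0006
```

arm_command --plan '[[[-1.5,1.5,0],0],[[-3,3,0],0],[[-4.5,4,0],0],[[-6,5,0],0],[[-6,5,0],0]]'

```text
time: 45.75
position: [0.2916, 0.5643, 0.2026]
tool_rot: [-0.701, 0.092, -0.09, 0.701]
ft_force: [1.2, -0.6, 0.3]
grip_width: 0.0006
```

```bash
python3 - <<'E'
from m import *
st(); shot('scene','s30.png',None,1.5); shot('top','t30.png',None,1.5)
recrop('scene','s30b.png',(200,100,350,215),5.2); recrop('top','t30b.png',(95,130,250,250),5.1)
st()
E
```

```text
t45.8 p [0.2916 0.5643 0.2026] jaw 75.2 y [-0.002  0.001 -1.   ] F [ 1.2 -0.6  0.3] w 0.0006 q6 -0.40
t45.9 p [0.2962 0.5621 0.2027] jaw 75.0 y [ 0.001 -0.    -1.   ] F [ 1.   0.3 -0.4] w 0.0004 q6 -0.40
```

View pics/s30.png

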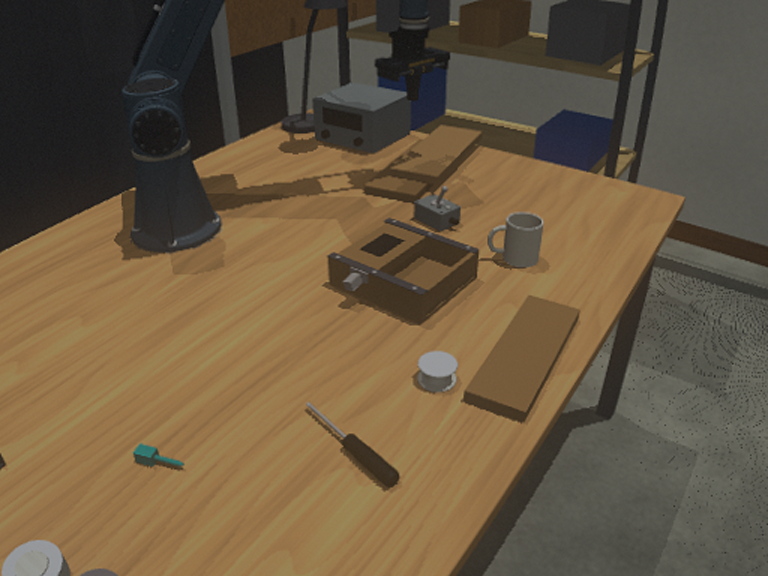

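View pics/t30.png

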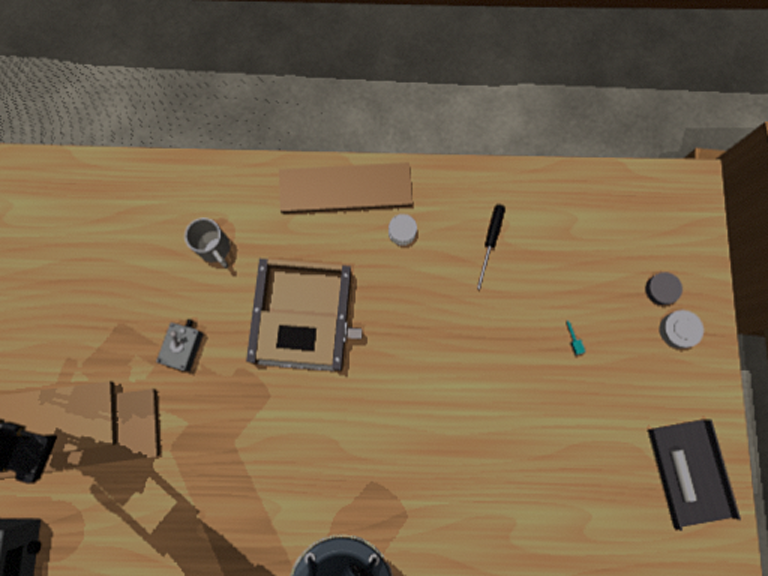

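View pics/s30b.png

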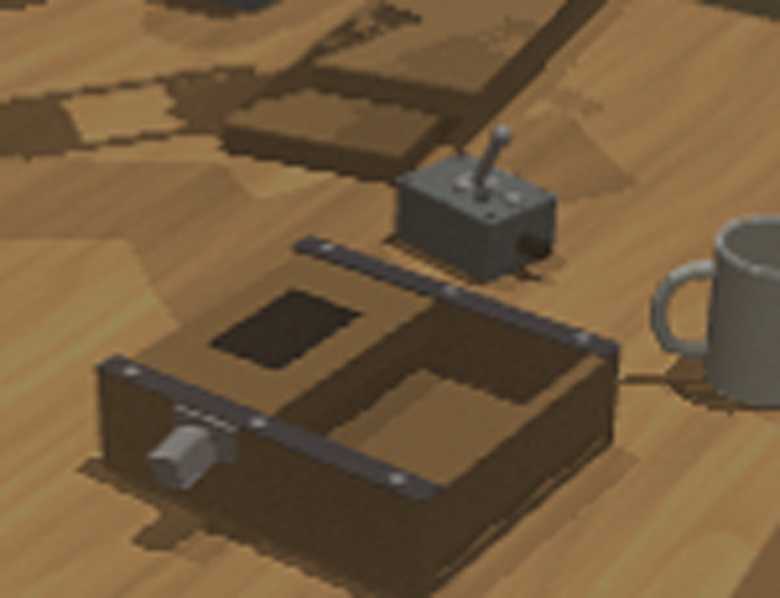

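View pics/t30b.png

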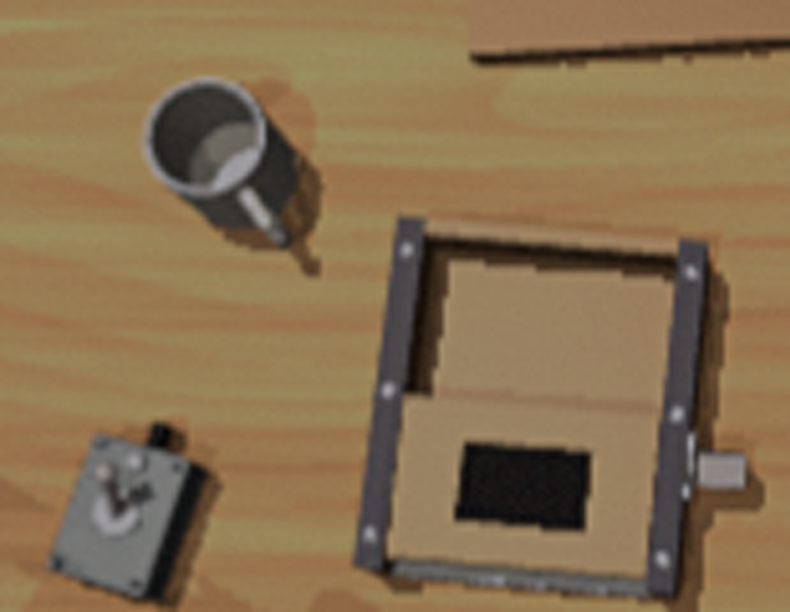

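```bash
python3 - <<'E' | tail -12
from dock import *
d=np.load('/tmp/dock.npy'); R=np.array([[np.cos(d[2]),np.sin(d[2])],[-np.sin(d[2]),np.cos(d[2])]])
def cen(fn,win,th,n):
    im=cv2.imread(fn); im=cv2.resize(im,(512,384),interpolation=cv2.INTER_AREA).astype(float).max(2)
    u0,v0,u1,v1=win; w=im[v0:v1,u0:u1]; m=(w<th).astype(np.uint8)
    k,l,s,c=cv2.connectedComponentsWithStats(m); i=1+np.argmax(s[1:,4]); c=c[i]+[u0,v0]
    p=at(n,c,.064); print(fn,c,s[i],np.round(R@(p[:2]-d[:2]),4))
cen('pics/t0.png',(180,182,222,212),60,'top'); cen('pics/t30.png',(180,210,222,240),60,'top')
cen('pics/s0.png',(260,155,302,190),52,'scene'); cen('pics/s30.png',(235,150,280,175),52,'scene')
recrop('top','t30c.png',(160,225,240,260),9.9)
E
```

```text
[ 0.5584  0.1034 -0.0611]
[ 0.  -0.2 -0.   0.3  0.3  0.3 -0.3 -0.4]
[ 0.5559  0.1067 -0.0631]
[ 1.8 -0.4 -0.1 -0.5 -0.8  0.7 -0.6  0.3  1.3 -0.1 -0.2 -0.5 -1.4  0. ]
[ 0.5573  0.1046 -0.0621]
[-0.3  0.1 -0.4  0.7 -0.2  0.6 -0.7 -0.1  1.7 -0.1  0.  -0.  -0.9  1.2
 -0.5  0.9  1.4  0.4 -0.1 -0.1 -1.4  0.5]
pics/t0.png [200.20621469 196.4519774 ] [  8   7  26  16 354] [0.0404 0.0012]
pics/t30.png [197.09264305 224.94822888] [  4   7  26  17 367] [-0.0513  0.0008]
pics/s0.png [279.51243781 172.47761194] [  7  10  26  16 201] [0.039  0.0006]
pics/s30.png [255.74468085 162.60992908] [  7   6  27  14 141] [-0.0501  0.005 ]
```

View pics/t30c.png

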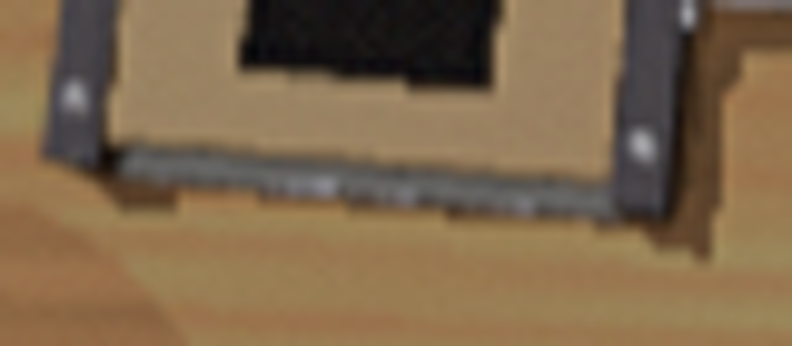

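```bash
python3 - <<'E'
from h import *
d=np.load('/tmp/dock.npy')
# intensity profile along dock x at several y, z=.064 plane, initial and final
from h import *
for fn in('pics/t0.png','pics/t30.png'):
    im=cv2.imread(fn); im=cv2.cvtColor(im,cv2.COLOR_BGR2GRAY).astype(np.float32)
    for ly in(-.04,.0,.04):
        out=[]
        for lx in np.arange(.07,.1151,.003):
            c,s=np.cos(d[2]),np.sin(d[2]); p=px('top',[d[0]+c*lx-s*ly,d[1]+s*lx+c*ly,.064])
            q=(p+.5)*1.5-.5
            out.append(int(cv2.getRectSubPix(im,(1,1),(float(q[0]),float(q[1])))[0,0]))
        print(fn,ly,out)
print(list(np.round(np.arange(.07,.1151,.003),3)))
E
```

```text
pics/t0.png -0.04 [135, 133, 132, 132, 132, 132, 127, 92, 42, 20, 40, 84, 123, 134, 126, 119]
pics/t0.png 0.0 [131, 135, 133, 132, 134, 133, 124, 94, 42, 20, 38, 84, 124, 135, 127, 118]
pics/t0.png 0.04 [131, 135, 133, 133, 134, 133, 124, 89, 39, 19, 37, 83, 124, 137, 126, 115]
pics/t30.png -0.04 [131, 131, 130, 131, 133, 133, 111, 60, 35, 24, 41, 84, 121, 132, 126, 119]
pics/t30.png 0.0 [132, 131, 131, 135, 131, 102, 58, 48, 37, 25, 38, 82, 123, 134, 125, 117]
pics/t30.png 0.04 [132, 131, 132, 133, 132, 110, 69, 46, 35, 24, 36, 82, 122, 135, 125, 116]
[np.float64(0.07), np.float64(0.073), np.float64(0.076), np.float64(0.079), np.float64(0.082), np.float64(0.085), np.float64(0.088), np.float64(0.091), np.float64(0.094), np.float64(0.097), np.float64(0.1), np.float64(0.103), np.float64(0.106), np.float64(0.109), np.float64(0.112), np.float64(0.115)]
```

```bash
python3 - <<'E'
from h import *
d=np.load('/tmp/dock.npy'); R=np.array([[np.cos(d[2]),np.sin(d[2])],[-np.sin(d[2]),np.cos(d[2])]])
im=cv2.imread('pics/t19.png'); cv2.imwrite('pics/t19z.png',cv2.resize(im[350:500,170:420],None,fx=3.2,fy=3.2,interpolation=cv2.INTER_CUBIC))
t=lambda U,V:((U+.5)/5-.5+150,(V+.5)/5-.5+150)
for q in[(270,372),(268,460),(335,380),(330,462)]: print(np.round(R@(at('top',t(*q),.038)[:2]-d[:2]),4))
E
```

```text
[-0.0435 -0.0159]
[-0.0996 -0.0208]
[-0.0451 -0.058 ]
[-0.0975 -0.0602]
```

View pics/t19z.png

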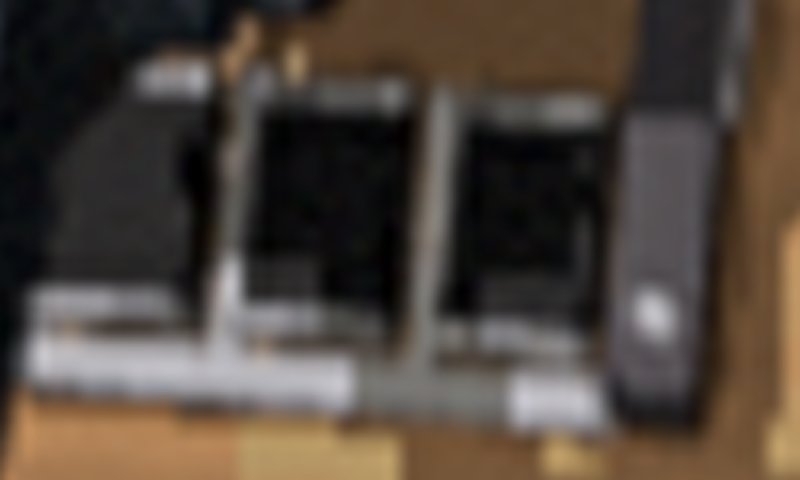

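```bash
python3 - <<'E'
from m import *
st(); print(hand_in())
E
```

```text
t45.9 p [0.2962 0.5621 0.2027] jaw 75.0 y [ 0.001 -0.    -1.   ] F [ 1.   0.3 -0.4] w 0.0004 q6 -0.40
the job is handed in; nothing more can be done
None
```

I handed the job in at 45.9 s, with every step done in the order asked. One check disagreed: the cameras saw the board travel about 92 mm, not 98 mm.

**What was done**
- I flipped the isolator off first.
- Only three packs were there. I laid each one in its own pocket; the top view showed them lying level between the pocket walls.
- I pressed on the board, dragged it to its stop, and pushed the bare steel pin in.
- I then flipped the isolator back on.

**Last checks**
- **Toggle:** the picture shows the lever leaning towards the lamp, in the same spot as at the start, with no load on the fingers.
- **Pin:** it went in freely, then its block stopped against the plate, with force rising to about 26 N. It stayed in after release.
- **Board:** it stopped hard during the drag at about 9–11 N, against roughly 2 N while sliding. Pushing its back edge with 16 N did not move it further.
- **Bystanders:** the reel, screwdriver and mug look unmoved. The arm was clear of everything at hand-in.

**What disagreed**
- **Board travel:** the pictures show a dark gap of about 10 mm between the board and the end wall at the start, so the board may not have begun fully open. I took the hard stop as home. The pin fits loosely, so its going in would not rule out the board being a few millimetres short.
- **Board front edge:** at the start I measured it about 33 mm behind the pockets, not the stated 24 mm. I could not explain this.

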